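# Hang the market-stall signs over their loaves

### The arm

A 6-joint arm with a two-finger parallel gripper is mounted at the origin on the work surface. World frame = base frame: x ahead of the robot, y to its left, z up, the work surface at z = 0. Lengths are in m, angles in rad, forces in N, time in s.
With the tool pointing down it reaches from about 0.25 to 0.725 m from the base axis. Payload 4 kg.
Tool frame: the origin (TCP) lies between the finger pads; the fingertips stand 8 mm ahead of it and the grasp point (between the pads) lies 11 mm behind it (bot.tip_reach is the distance from the TCP to the fingertips, in m); z points along the fingers, y is the line along which they close (so a half turn about z gives the same grasp; the last joint's range is limited). The gripper opens to 85 mm and grips with 20 to 120 N. Pads are 22 mm wide; open, the fingers measure 114 mm over their backs; the gripper's body (76 mm by 85 mm) begins 54 mm behind the grasp point. The pads swing forward as they close: fully open they stand 13 mm farther back than shut.
Start: joints at [1.301, 0.241, 0.005, 1.335, 0, 1.571], TCP at [0.133, 0.482, 0.239] pointing down, gripper open.
Joint ranges: [-2.72, 2.72], [-1.05, 1.87], [-1.09, 1.28], [-1.99, 2.15], [-1.42, 1.44], [-3.14, 3.14]. Speed limits (rad/s): [2.79, 2.79, 3.14, 3.14, 3.14, 3.14].

### API

Orientations are given as a unit quaternion [x, y, z, w].
In Python, from workcell import bot gives the robot as it stands.
- The arm moves only by the tool move_arm, never from a script. Its argument "deltas" is a list of rows, each a list of 7 numbers: the opening, from 0 (shut) to 1 (fully open), then the shift along the tool's x, y, z in mm, then the turn, a rotation vector about the tool's x, y, z in degrees. In form: [[gripper, tx, ty, tz, ax, ay, az], ...]. A call has 1 to 10 rows; each row shifts and turns the commanded pose from where the row before left it, along the tool's axes as they then stand; what a row does not reach is not made up. A row lasts 1/12 s, in which the tool goes at most 41.7 mm and 7.16 degrees, less where a joint would pass 70% of its speed; a pose out of reach is approached as far as the arm can. A call is refused whole if a number of a shift passes 41.7 or a number of a turn 7.16, either way. A call with a gripper value outside its range is refused whole. The fingers move at their own pace and stop on an object; the grip force is fixed at half the most. Time passes only in rows, so rows that do not move let the fingers close. It gives the time, the measured TCP pose, the force, the opening and the grip force at its end, in the units of the state.
- bot.get_obs(): the state, without advancing time (a new reading comes with each control period).
- bot.camera(name): name is "side" or "top" or "wrist"; returns the picture (480x640x3 uint8, blue, green, red); there is no depth.
- bot.calibration(name): a dict with "K" (3x3 intrinsics, pixels), "dist_coeffs" ([k1, k2, p1, p2, k3] as OpenCV has them; the pictures are not rectified), "position" and "orientation" of the camera in the world. Camera axes: x right, y down, z forward; pixel columns grow to the right and rows downward; lengths in m; the calibration is good to about 2 mm. A picture is of the moment at which its call begins: read the wrist's pose just before it. calibration takes no time and is no camera call; for the wrist camera it gives the pose at the moment of the call.
- bot.job_done(): hands the job in; it is judged then, once.
Trained networks look in the newest picture that a camera, given by its name, has taken for a name from the list of things; names that differ only in an ending like _2 or _b are one class to them, and where a whole thing is asked for, a point or a joint stands for the part that bears it (a point fixed in the world has none). Each returns a list of dicts, best first, with "conf" (0 to 1); they miss things now and then, are a little off and sometimes report something else, mostly with a low value. They report only what shows in the picture. A call takes as long as a camera call. They do not tell look-alikes from the thing itself.
- bot.outline_of(query, camera): "pixels" (480x640 bool, what is visible of it) and "rect" ([left, top, width, height] in pixels, round what is visible of it).
The state is a dict: "clock": time; "joint_pos": joint angles; "joint_vel": joint speeds; "tau": joint torques, N m; "eef_pos": TCP position; "tool_rot": TCP orientation; "ft_force": force on the tool from outside, world axes, zero at the start; "ft_torque": the same for the moment, N m; "grip_width": finger opening in m; "grasp_force": force on a finger pad.
Only numpy, scipy, OpenCV 4.12 (cv2) and the standard library are available. Lean on these libraries where they do the work, as an engineer would, in place of code of your own. Each camera call takes 0.05 s, during which the arm holds its last target. There are 200 camera calls.

### The job

Free every wooden sign in the carrying rack by pushing its spring bar back by the collar with the forked tool (not with the fingers), hook each one onto the black loading end of the rail and slide it along, without hooking it on or off anywhere else, until it hangs right in front of the middle of the loaf of its own shape: round, square or oblong. Leave the forked tool upright in its stand, and do not disturb the jars, bottles and other food.

Things in the scene. Friction and masses are not known exactly. Their poses are not given: they have to be found in the camera images.
- rack: Carrying rack: wooden base 150 x 340 mm (x = -35 to 115). Origin on the table, mid-row of three upright aluminium pockets at rack y = -110, 0, 110 mm, x = 0: open boxes 22 x 38 mm outside, tops 70 mm up, each holding a sign's foot with 1.25 mm play. From each a spring bar runs along rack +x, 34 mm up, to an end guide (x = 103 to 110, 54 mm high).
- bar0: Spring bar, 8 mm thick, along rack x; origin at its collar (26 mm across, 4 thick), at rest at rack (78, -110, 34) mm. Bare for 64 mm between pocket and collar: the fork's prongs go down astride it there and push the collar to rack +x (1.5 to 4 N, plus up to 3 N friction). After 12 of its 16 mm the sign is free and hops up 20 mm within 0.5 s; let go, the bar springs back under it. No fingers on it.
- bar1: Spring bar, 8 mm thick, along rack x; origin at its collar (26 mm across, 4 thick), at rest at rack (78, 0, 34) mm. Bare for 64 mm between pocket and collar: the fork's prongs go down astride it there and push the collar to rack +x (1.5 to 4 N, plus up to 3 N friction). After 12 of its 16 mm the sign is free and hops up 20 mm within 0.5 s; let go, the bar springs back under it. No fingers on it.
- bar2: Spring bar, 8 mm thick, along rack x; origin at its collar (26 mm across, 4 thick), at rest at rack (78, 110, 34) mm. Bare for 64 mm between pocket and collar: the fork's prongs go down astride it there and push the collar to rack +x (1.5 to 4 N, plus up to 3 N friction). After 12 of its 16 mm the sign is free and hops up 20 mm within 0.5 s; let go, the bar springs back under it. No fingers on it.
- round_sign: Wooden sign, 160 mm high, 55 to 95 g, a round board 56 mm across (thin in x, centre 80 mm up); may be absent. Origin under its foot (24 mm in y, 8 in x), z up, y along the board. On top a grip tab, x = 4 to 16 mm, 28 mm wide in y, 131 to 160 mm up. In the rack its axes are the rack's; origin 22 mm above the table when locked; freed, two sprung legs (2 to 4 N) stand 20 mm out of its foot and raise it to 42.
- round_sign_hook (a point): Roof of the slot of the round sign's hook, (10, 0, 125) mm in the sign's axes. The slot opens downwards, 14 mm wide (x = 3 to 17), 20 mm deep, between the 6 mm neck and a short leg at x = 17 to 23; 16 mm wide in y. Hung on the rail this point is 5 mm above the rail's centre line.
- square_sign: Wooden sign, 160 mm high, 55 to 95 g, a square board 50 mm wide and high (53 to 103 mm up); may be absent. Origin under its foot (24 mm in y, 8 in x), z up, y along the board. On top a grip tab, x = 4 to 16 mm, 28 mm wide in y, 131 to 160 mm up. In the rack its axes are the rack's; origin 22 mm above the table when locked; freed, two sprung legs (2 to 4 N) stand 20 mm out of its foot and raise it to 42.
- square_sign_hook (a point): Roof of the slot of the square sign's hook, (10, 0, 125) mm in the sign's axes. The slot opens downwards, 14 mm wide (x = 3 to 17), 20 mm deep, between the 6 mm neck and a short leg at x = 17 to 23; 16 mm wide in y. Hung on the rail this point is 5 mm above the rail's centre line.
- oblong_sign: Wooden sign, 160 mm high, 55 to 95 g, an oblong board 76 mm wide and 28 mm high (62 to 90 mm up); may be absent. Origin under its foot (24 mm in y, 8 in x), z up, y along the board. On top a grip tab, x = 4 to 16 mm, 28 mm wide in y, 131 to 160 mm up. In the rack its axes are the rack's; origin 22 mm above the table when locked; freed, two sprung legs (2 to 4 N) stand 20 mm out of its foot and raise it to 42.
- oblong_sign_hook (a point): Roof of the slot of the oblong sign's hook, (10, 0, 125) mm in the sign's axes. The slot opens downwards, 14 mm wide (x = 3 to 17), 20 mm deep, between the 6 mm neck and a short leg at x = 17 to 23; 16 mm wide in y. Hung on the rail this point is 5 mm above the rail's centre line.
- round_loaf: Round domed loaf 82 mm across, 51 mm high, fixed, beyond the rail, with the rail's axes; origin mid-underside. It is the round sign's mark: the sign belongs at the same place along the rail (rail y).
- square_loaf: Flat square bake 74 x 74 mm, 34 mm high, fixed, beyond the rail, with the rail's axes; origin mid-underside. It is the square sign's mark: the sign belongs at the same place along the rail (rail y).
- oblong_loaf: Long loaf 140 mm (x) by 58 mm (y), 50 mm high, fixed, beyond the rail, with the rail's axes; origin mid-underside. It is the oblong sign's mark: the sign belongs at the same place along the rail (rail y).
- rail: Steel rail 10 mm thick along its y, -310 to 310 mm, between two dark posts, centre line 190 mm above the table. Origin on the table below its middle; x points away from the robot. The black-wrapped section, y = 170 to 290, is the loading end: signs go on there only. Signs cannot pass one another. A hung sign has the rail's axes, its board on the rail's -x side.
- rail_mid (a point): Middle of the rail on its centre line, axes those of the rail.
- fork: Forked tool, 160 mm long, 80 g, prongs down in its stand: two steel prongs 45 mm long, 10 mm (x) by 6 mm (y), 16 mm apart in y; a bridge 28 mm wide; a black handle 12 mm (x) by 20 mm (y) from 65 mm up to the top. Origin midway between the prong tips; z up. Grip it high, about 140 mm up, to clear the signs.
- stand: Dark wooden stand, fixed: an open-topped box 32 mm (x) by 44 mm (y), 62 mm high, the well 20 x 32 mm, its floor 6 mm up. The fork stands in it with the same axes, within a few degrees. Origin on the table under its middle.
- jam_jar: Bystander, to be left alone: small jam jar 54 mm across, 58 mm high; origin at its underside.
- muffin: Bystander, to be left alone: muffin 60 mm across, 49 mm high; origin at its underside.
- sauce_a: Bystander, to be left alone: sauce bottle 52 mm across, 150 mm high; origin at its underside.
- jam_jar_b: Bystander, to be left alone: jam jar 66 mm across, 85 mm high; origin at its underside.
- sauce_b: Bystander, to be left alone: sauce bottle 52 mm across, 150 mm high; origin at its underside.
- plate: Bystander, to be left alone: white plate 150 mm across; origin at its underside.
- loaf_bar: Bystander, to be left alone: long loaf 160 x 70 x 50 mm; origin at its underside.
Mind the look-alikes: they are no part of the job. Leave any pink or purple look-alike of the stand alone.

How it is judged:
On the way:
1. every sign present has been freed from its spring bar (height (world z) of each of round_sign, square_sign, oblong_sign above 0.036 m), for 0.2 s.
At the end, for the whole second after the job is handed in: Every sign present hangs by its hook on the rail (slot roof on the rail, tilted or swaying less than 34 degrees), within 12 mm along the rail of the middle of the loaf of its shape, and the forked tool stands prongs down on the floor of its stand (y of round_sign_hook in the frame of round_loaf between -0.012 and 0.012 m and x of round_sign_hook in the frame of rail_mid between -0.015 and 0.015 m and z of round_sign_hook in the frame of rail_mid between -0.002 and 0.013 m and angle between each of round_sign, square_sign, oblong_sign's own z axis and vertical below 0.6 rad and y of square_sign_hook in the frame of square_loaf between -0.012 and 0.012 m and x of square_sign_hook in the frame of rail_mid between -0.015 and 0.015 m and z of square_sign_hook in the frame of rail_mid between -0.002 and 0.013 m and y of oblong_sign_hook in the frame of oblong_loaf between -0.012 and 0.012 m and x of oblong_sign_hook in the frame of rail_mid between -0.015 and 0.015 m and z of oblong_sign_hook in the frame of rail_mid between -0.002 and 0.013 m and horizontal distance between fork and stand below 0.012 m and height (world z) of fork below 0.015 m and angle between fork's own z axis and vertical below 0.2 rad and linear speed of fork below 0.03 m/s); the robot touches nothing.
It fails at once if a collar of the spring bars is pushed with the fingers instead of the fork (contact force between the fingers and bar0 above 1 N or contact force between the fingers and bar1 above 1 N or contact force between the fingers and bar2 above 1 N).
It fails at once if a sign is hooked onto or off the rail outside its black loading end ((x of round_sign_hook in the frame of rail_mid between -0.015 and 0.015 m and z of round_sign_hook in the frame of rail_mid between 0.014 and 0.022 m and y of round_sign_hook in the frame of rail_mid between -0.31 and 0.165 m) or (x of square_sign_hook in the frame of rail_mid between -0.015 and 0.015 m and z of square_sign_hook in the frame of rail_mid between 0.014 and 0.022 m and y of square_sign_hook in the frame of rail_mid between -0.31 and 0.165 m) or (x of oblong_sign_hook in the frame of rail_mid between -0.015 and 0.015 m and z of oblong_sign_hook in the frame of rail_mid between 0.014 and 0.022 m and y of oblong_sign_hook in the frame of rail_mid between -0.31 and 0.165 m)).
It fails at once if a bystander is moved more than 30 mm (distance of any of jam_jar, muffin, sauce_a, jam_jar_b, sauce_b, plate, loaf_bar from where it was at the start of the episode above 0.03 m).
Of round_sign, square_sign, oblong_sign only 2 to 3 are there at a start; the rules pass over those that are not, and their reading is None.
At some moment in a run one of round_sign, square_sign, oblong_sign may be knocked a few centimetres aside while the robot is not near it.
It also fails if it takes over 210 s, if anything falls off the work surface, if the arm or the gripper's body presses on something with over 40 N, if the wrist force passes 120 N, or if a joint passes its speed limit or range.

## Working session

There is one attempt and no reset: what is moved stays moved. The work goes in short steps, Python scripts to look and compute and a tool call to move; the robot and the scene stay as the last step left them, time stands still between calls to the robot, and variables do not carry over. Pictures are saved under pics/ and viewed, at most 14 in all, crops included, and the job is handed in when it is done.

Besides the shell and the picture viewer there is one more tool, called after "Emit:" as name(argument=value, ...) on one line, values as JSON. move_arm: Moves the arm, as the interface text tells. Its arguments: {"type":"object","properties":{"deltas":{"type":"array","items":{"type":"array","items":{"type":"number"}}}},"required":["deltas"]}

```bash
ls; mkdir -p pics; python3 - <<'E'
from workcell import bot
import cv2,numpy as np
o=bot.get_obs(); print({k:np.round(v,3).tolist() for k,v in o.items()})
for c in("top","side","wrist"):
    im=bot.camera(c); cv2.imwrite(f"pics/{c}0.png",im)
    k=bot.calibration(c); print(c,{a:np.round(b,4).tolist() for a,b in k.items()})
E
```

```text
pics
{'clock': 0.0, 'joint_pos': [1.301, 0.241, 0.004, 1.335, 0.0, 1.571], 'joint_vel': [0.0, -0.002, 0.001, -0.001, -0.001, 0.001], 'tau': [0.002, -37.232, 25.241, 0.017, -0.0, 0.0], 'eef_pos': [0.133, 0.481, 0.238], 'tool_rot': [0.134, 0.991, -0.001, -0.0], 'ft_force': [-0.288, 0.017, 0.614], 'ft_torque': [-0.016, 0.012, 0.002], 'grasp_force': 0.0, 'grip_width': 0.086}
top {'K': [[525.2117, 0.0, 310.3246], [0.0, 525.2117, 243.3382], [0.0, 0.0, 1.0]], 'dist_coeffs': [-0.0783, 0.0, 0.0, 0.0, 0.0], 'position': [0.2914, -0.0141, 1.389], 'orientation': [0.7124, -0.6959, 0.0559, -0.0719]}
side {'K': [[575.2853, 0.0, 321.2942], [0.0, 575.2853, 243.6272], [0.0, 0.0, 1.0]], 'dist_coeffs': [0.0413, 0.0, 0.0, 0.0, 0.0], 'position': [-0.3039, -0.8309, 1.2185], 'orientation': [0.8451, -0.3444, 0.155, -0.3784]}
wrist {'K': [[335.7582, 0.0, 321.0289], [0.0, 335.7582, 244.2583], [0.0, 0.0, 1.0]], 'dist_coeffs': [0.0014, 0.0, 0.0, 0.0, 0.0], 'position': [0.064, 0.5001, 0.3717], 'orientation': [0.7876, 0.5994, 0.0859, 0.1146]}
```

View pics/top0.png

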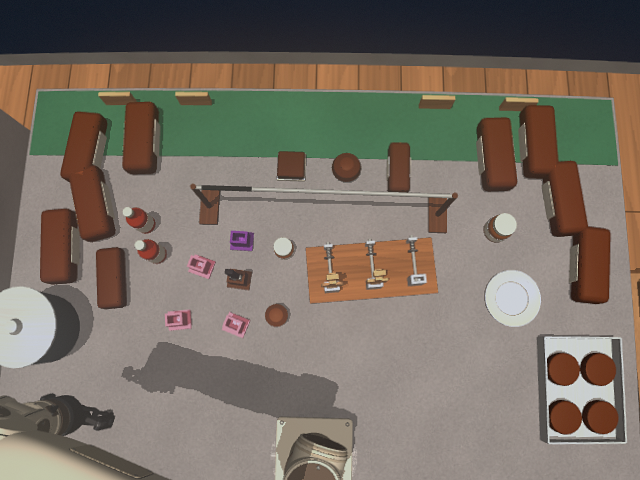

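View pics/side0.png

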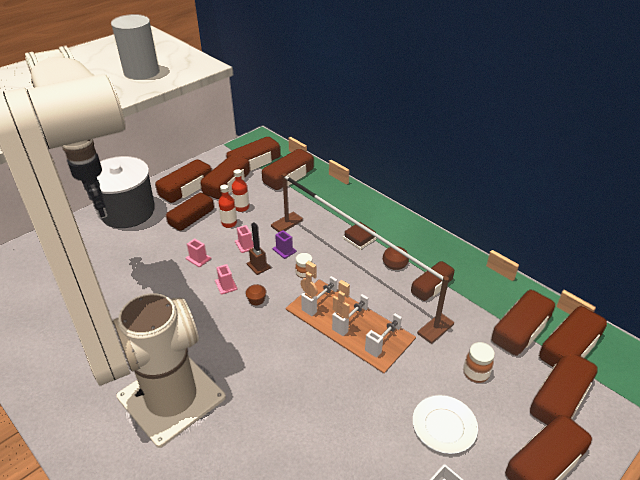

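```bash
cat > h.py <<'E'
import numpy as np,cv2
from workcell import bot
from scipy.spatial.transform import Rotation as R
def cal(c):
    k=bot.calibration(c); return np.array(k["K"]),np.array(k["dist_coeffs"]),np.array(k["position"]),R.from_quat(k["orientation"]).as_matrix()
def p2w(c,uv,z,k=None):
    K,d,t,M=k or cal(c)
    n=cv2.undistortPoints(np.array(uv,float).reshape(-1,1,2),K,d).reshape(-1,2)
    r=np.c_[n,np.ones(len(n))]@M.T
    return t+r*((np.asarray(z)-t[2])/r[:,2])[:,None]
def w2p(c,P,k=None):
    K,d,t,M=k or cal(c)
    return cv2.projectPoints(np.array(P,float).reshape(-1,1,3),cv2.Rodrigues(M.T)[0],-M.T@t,K,d)[0].reshape(-1,2)
def crop(c,x,y,w,h,s,name,im=None):
    im=bot.camera(c) if im is None else im
    cv2.imwrite("pics/"+name,cv2.resize(im[y:y+h,x:x+w],None,fx=s,fy=s,interpolation=cv2.INTER_CUBIC))
E
python3 - <<'E'
from h import *
for c in("top","side"):
  bot.camera(c)
  for q in("round_sign","square_sign","oblong_sign","fork","stand","rack","rail","round_loaf","square_loaf","oblong_loaf"):
    for r in bot.outline_of(q,c)[:3]:
        m=r["pixels"]; ys,xs=np.nonzero(m); print(c,q,round(r["conf"],2),np.round(r["rect"]).astype(int).tolist(),np.round([xs.mean(),ys.mean()],1),len(xs), np.round(cv2.minAreaRect(np.c_[xs,ys].astype(np.float32))[2]) if len(xs) else '')
a=cv2.imread("pics/side0.png")[250:375,285:415]; b=cv2.imread("pics/top0.png")[225:310,220:440]
a=cv2.resize(a,None,fx=3.4,fy=3.4,interpolation=2)[:, :440]; b=cv2.resize(b,None,fx=3.6,fy=3.6,interpolation=2)
cv2.imwrite("pics/sc.png",a);cv2.imwrite("pics/tc.png",b)
E
```

```text
top round_sign 0.58 [321, 271, 22, 21] [332.1 280.7] 222 82.0
top round_sign 0.5 [274, 238, 19, 17] [283.3 248.5] 375 90.0
top square_sign 0.64 [367, 270, 21, 15] [378.4 276.5] 204 14.0
top square_sign 0.54 [307, 240, 131, 62] [371.7 269.5] 6718 85.0
top square_sign 0.23 [323, 273, 21, 18] [332.8 281. ] 184 90.0
top fork 0.59 [229, 272, 13, 6] [232.9 274.5] 119 36.0
top stand 0.76 [223, 314, 26, 25] [235.6 324.8] 472 22.0
top stand 0.74 [229, 270, 22, 22] [240.  280.7] 333 8.0
top stand 0.74 [187, 260, 29, 16] [200.4 266. ] 444 18.0
top rack 0.88 [305, 240, 132, 66] [371.2 269.6] 6968 85.0
top rack 0.71 [332, 155, 28, 26] [346.3 167.1] 678 90.0
top rack 0.48 [276, 148, 28, 33] [291.  165.8] 835 90.0
top round_loaf 0.7 [330, 152, 30, 29] [346.3 167.1] 640 45.0
top round_loaf 0.3 [191, 182, 268, 53] [321.1 201.5] 2582 2.0
top square_loaf 0.7 [273, 150, 34, 31] [291.1 165.6] 862 90.0
top square_loaf 0.64 [134, 241, 33, 22] [150.7 250.8] 605 34.0
top square_loaf 0.59 [228, 268, 25, 24] [239.9 280.3] 354 7.0
top oblong_loaf 0.73 [386, 141, 23, 49] [398.6 166.5] 1060 90.0
side round_sign 0
[... 316 characters left out ...]
1, 19, 24] [257.8 262.5] 306 9.0
side stand 0.79 [217, 264, 19, 30] [225.1 279.8] 382 68.0
side stand 0.71 [273, 232, 20, 26] [283.5 244.8] 391 77.0
side rack 0.75 [286, 275, 126, 97] [353.9 325.8] 5107 33.0
side rack 0.47 [219, 186, 20, 41] [227.1 208.1] 564 84.0
side rail 0.68 [269, 173, 182, 169] [372.2 258.7] 2135 36.0
side rail 0.35 [295, 251, 17, 26] [302.  263.4] 250 90.0
side round_loaf 0.77 [381, 247, 28, 25] [394.1 259.1] 393 32.0
side round_loaf 0.63 [243, 285, 22, 23] [255.4 293.4] 353 90.0
side square_loaf 0.92 [343, 227, 34, 25] [358.  236.9] 500 33.0
side square_loaf 0.31 [167, 192, 46, 39] [189.7 211.2] 1145 58.0
side oblong_loaf 0.81 [413, 258, 42, 43] [430.9 281. ] 933 45.0
```

View pics/sc.png

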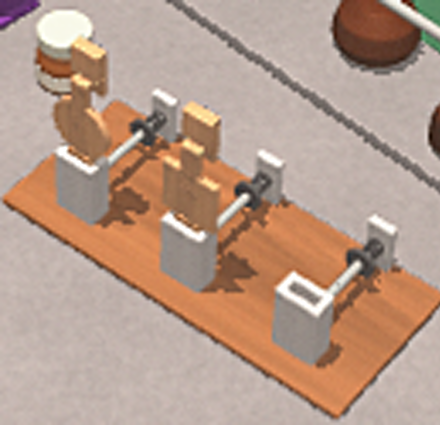

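View pics/tc.png

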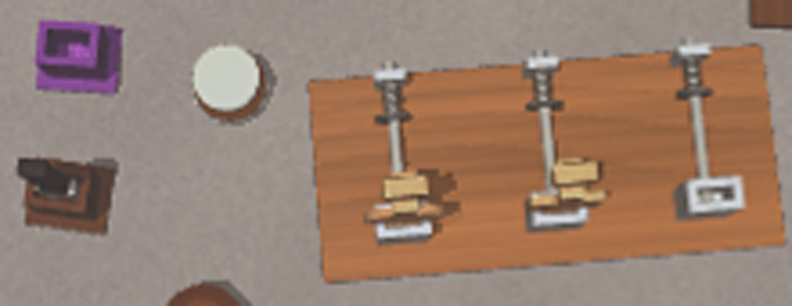

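```bash
cat > fit.py <<'E'
from h import *
from scipy.optimize import least_squares
T=lambda p:(p[0]/3.6+220,p[1]/3.6+225)
S=lambda p:(p[0]/3.4+285,p[1]/3.4+250)
kt,ks=cal("top"),cal("side")
F=[]
for y,t,s in((110,(391,74),(165,95)),(0,(541,63),(270,156)),(-110,(693,50),(383,221))): F+=[("t",(106.5,y,54),T(t)),("s",(106.5,y,54),S(s))]
for y,t,s in((110,(393,117),(150,127)),(0,(544,103),(252,190)),(-110,(694,91),(366,258))): F+=[("t",(78,y,36),T(t)),("s",(78,y,34),S(s))]
F+=[("t",(0,-110,70),T((714,193))),("s",(0,-110,70),S((303,289)))]
B=[((115,170),(308,82),(115,100)),((115,-170),(762,45),(443,290)),((-35,-170),(785,245),(340,417)),((-35,170),(326,282),(3,200))]
for b,t,s in B:
    F+=[("t",(*b,None),T(t)),("s",(*b,None),S(s))]
def pose(x,P,h):
    P=np.array([(a,b,h if c is None else c) for a,b,c in P],float)/1000
    c,s=np.cos(x[2]),np.sin(x[2]); return np.c_[x[0]+c*P[:,0]-s*P[:,1],x[1]+s*P[:,0]+c*P[:,1],P[:,2]]
def res(x):
    W=pose(x,[f[1] for f in F],x[3]*1000); r=[]
    for f,w in zip(F,W): r.append(w2p(f[0],w,kt if f[0]=="t" else ks)[0]-f[2])
    return np.ravel(r)
o=least_squares(res,[.25,-.1,0,.01],loss="soft_l1"); print(np.round(o.x,4)); print(np.round(o.fun.reshape(-1,2),1).tolist())
# rail: brightness centre per column
im=cv2.imread("pics/top0.png").astype(float); 
# loaves, stand
for q,uv,z in(("round",(346.3,167.1),.02),("square",(291,165.7),.025),("obl",(398.6,166.5),.03)): print(q,np.round(p2w("top",[uv],z,kt),4))
for q,uv,z in(("round",(394.1,259.1),.025),("square",(358,236.9),.02),("obl",(430.9,281),.03)): print(q,"side",np.round(p2w("side",[uv],z,ks),4))
r=[]
g=im.min(2)
for c in range(262,440,4):
    lo=185;col=g[lo:202,c]; w=np.clip(col-np.median(col)-15,0,None)
    if w.sum()>0: r.append((c,lo+(w*np.arange(len(col))).sum()/w.sum()))
W=p2w("top",r,.19,kt)[:,:2]; a=np.polyfit(W[:,1],W[:,0],1); print("rail x=a*y+b",a,"sd",np.std(W[:,0]-np.polyval(a,W[:,1])))
u=np.vstack([im[175:240,185:265],im[175:240,385:465]]); cv2.imwrite("pics/tr.png",cv2.resize(u.astype(np.uint8),None,fx=4.5,fy=4.5,interpolation=2))
st=cv2.imread("pics/side0.png"); x=np.hstack([st[170:235,265:305],st[270:335,415:455]]); cv2.imwrite("pics/sr.png",cv2.resize(x,None,fx=7,fy=7,interpolation=2))
E
python3 fit.py
```

```text
[ 0.4374 -0.1478  0.1065  0.0035]
[[-0.4, -0.4], [-0.5, 0.0], [0.4, -0.9], [-0.2, 0.1], [0.4, -0.8], [-0.1, 0.4], [-0.1, -0.4], [-2.4, 1.1], [0.0, -0.0], [-1.4, 1.0], [0.3, -0.2], [-1.8, 0.7], [0.6, -0.4], [0.5, 0.7], [-0.2, -0.5], [-0.0, -0.2], [-0.2, -0.8], [1.1, 1.6], [0.3, -0.8], [-0.7, 0.2], [-0.6, -0.1], [-1.1, -0.3]]
round [[ 0.7548 -0.0726  0.02  ]]
square [[0.7543 0.078  0.025 ]]
obl [[ 0.7562 -0.2136  0.03  ]]
round side [[ 0.7416 -0.0795  0.025 ]]
square side [[0.7428 0.0702 0.02  ]]
obl side [[ 0.7425 -0.2166  0.03  ]]
rail x=a*y+b [0.01793574 0.63754261] sd 0.0012837234830243459
```

View pics/tr.png

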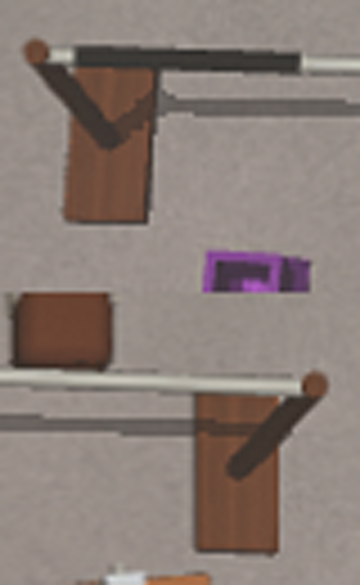

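View pics/sr.png

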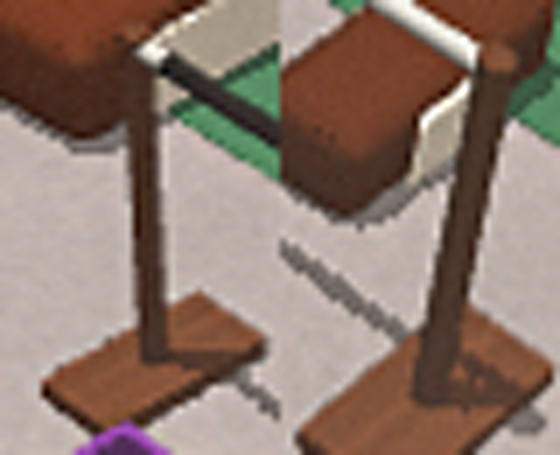

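```bash
cat >> h.py <<'E'
def plan(p,yaw=None):
    """tool-frame mm shift to world p and az (deg) so tool y points at world angle yaw(deg), mod 180 not applied; shift in axes BEFORE and AFTER turn"""
    o=bot.get_obs(); M=R.from_quat(o["tool_rot"]).as_matrix(); e=np.array(o["eef_pos"]); d=(np.array(p)-e)*1000
    cur=np.degrees(np.arctan2(M[1,1],M[0,1])); az=0 if yaw is None else -((yaw-cur+180)%360-180)
    M2=M@R.from_rotvec([0,0,az],degrees=True).as_matrix()
    print("at",np.round(e,4),"yaw %.1f"%cur,"tilt",np.round(M[:,2],3),"az %.1f"%az,"before",np.round(M.T@d,1),"after",np.round(M2.T@d,1),"F",np.round(o["ft_force"],1),"w",round(o["grip_width"]*1000,1),"g",round(o["grasp_force"],1),"t",round(o["clock"],1),"j",np.round(o["joint_pos"],2))
E
python3 - <<'E'
from h import *
kt,ks=cal("top"),cal("side")
print("black ends",p2w("top",[(201.7,187.7),(251.7,188.8)],.192,kt)); print("posts top",p2w("top",[(193,186.1),(455,195.6)],.2,kt),"side",p2w("side",[(286.7,176.9),(446.4,278.6)],.2,ks), p2w("side",[(288.6,178.1)],.192,ks))
print("fork top",p2w("top",[(228.3,272.2)],.166,kt))
K,d,t,M=cal("wrist"); o=bot.get_obs(); Q=R.from_quat(o["tool_rot"]).as_matrix()
print("cam in tool",Q.T@(t-o["eef_pos"]),"\n",Q.T@M)
plan([.43,.2,.33],0)
E
```

```text
black ends [[0.63940313 0.27813622 0.192     ]
 [0.63867585 0.15816561 0.192     ]]
posts top [[ 0.64069061  0.29732391  0.2       ]
 [ 0.62971953 -0.32057386  0.2       ]] side [[ 0.63428402  0.27713404  0.2       ]
 [ 0.62708442 -0.32610977  0.2       ]] [[0.64159086 0.27703074 0.192     ]]
fork top [[0.4416286  0.20796723 0.166     ]]
cam in tool [ 0.07157381 -0.00069488 -0.13309507] 
 [[-2.21655591e-04 -9.58988628e-01 -2.83444462e-01]
 [ 9.99999826e-01 -5.76835948e-05 -5.86843854e-04]
 [ 5.46426487e-04 -2.83444543e-01  9.58988474e-01]]
at [0.1333 0.4819 0.2393] yaw 74.5 tilt [ 0.  0. -1.] az 74.5 before [-361.1 -192.6  -90.7] after [-281.9  296.7  -90.7] F [ 0.2 -0.2  0.4] w 85.3 g 0.0 t 1.2 j [ 1.3   0.24  0.01  1.34 -0.    1.57]
```

Emit:
move_arm(deltas=[[1, 0, 0, -9, 0, 0, 7], [1, 0, 0, -9, 0, 0, 7], [1, 0, 0, -9, 0, 0, 7], [1, 0, 0, -9, 0, 0, 7], [1, 0, 0, -9, 0, 0, 7], [1, 0, 0, -9, 0, 0, 7], [1, 0, 0, -9, 0, 0, 7], [1, 0, 0, -9, 0, 0, 7], [1, 0, 0, -9, 0, 0, 7], [1, 0, 0, -9, 0, 0, 7]])

```text
clock: 2.08
eef_pos: [0.1333, 0.4819, 0.3297]
tool_rot: [0.681, 0.733, -0.0, 0.0]
ft_force: [-0.0, -0.3, 0.3]
grip_width: 0.0854
grasp_force: 0.0
```

Emit:
move_arm(deltas=[[1, 0, 0, 0, 0, 0, 4.5], [1, -28, 30, 0, 0, 0, 0], [1, -28, 30, 0, 0, 0, 0], [1, -28, 30, 0, 0, 0, 0], [1, -28, 30, 0, 0, 0, 0], [1, -28, 30, 0, 0, 0, 0], [1, -28, 30, 0, 0, 0, 0], [1, -28, 30, 0, 0, 0, 0], [1, -28, 30, 0, 0, 0, 0], [1, -28, 30, 0, 0, 0, 0]])

```text
clock: 2.92
eef_pos: [0.4046, 0.2284, 0.3296]
tool_rot: [0.707, 0.707, 0.0, 0.0]
ft_force: [1.8, 0.7, 0.5]
grip_width: 0.0855
grasp_force: 0.0
```

Emit:
move_arm(deltas=[[1, -30, 27, 0, 0, 0, 0], [1, 0, 0, 0, 0, 0, 0], [1, 0, 0, 0, 0, 0, 0]])

```text
clock: 3.17
eef_pos: [0.4316, 0.1984, 0.329]
tool_rot: [0.709, 0.706, -0.0, -0.0]
ft_force: [-0.5, -0.2, -0.5]
grip_width: 0.0855
grasp_force: 0.0
```

```bash
python3 - <<'E'
from h import *
plan([.44,.208,.2],0)
im=bot.camera("wrist"); cv2.imwrite("pics/w1.png",im)
E
```

```text
at [0.4316 0.1984 0.329 ] yaw -0.2 tilt [-0.001 -0.    -1.   ] az -0.2 before [  9.7   8.5 129. ] after [  9.6   8.5 129. ] F [-0.5 -0.2 -0.5] w 85.5 g 0.0 t 3.2 j [0.43 0.17 0.15 1.55 0.   2.01]
```

View pics/w1.png

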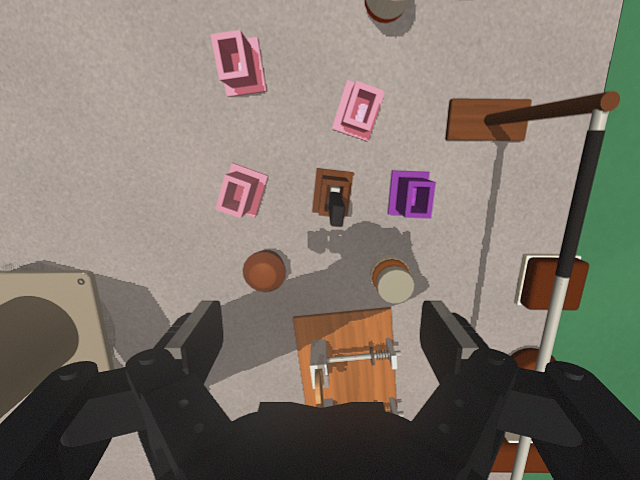

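```bash
python3 - <<'E'
from h import *
im=cv2.imread("pics/w1.png"); crop("w",300,155,70,80,7,"w1c.png",im)
print(p2w("wrist",[(337,222)],.166))
E
```

```text
[[0.44526557 0.20406699 0.166     ]]
```

View pics/w1c.png

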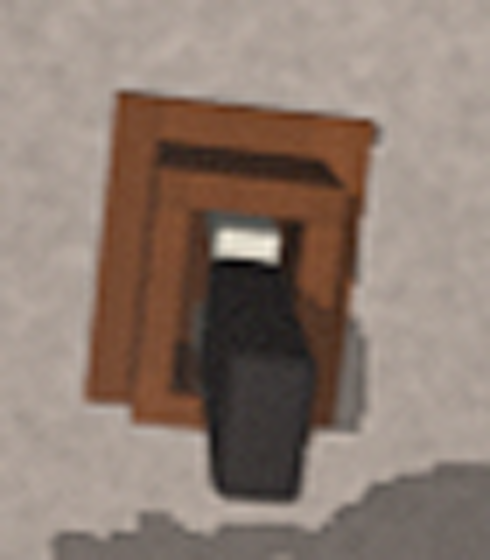

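```bash
python3 - <<'E'
from h import *
f=lambda L:[(300+a/7,155+b/7) for a,b in L]
for L,z in(([(228,358),(312,355),(298,497),(218,495)],.166),([(155,172),(350,190),(330,430),(133,420)],.062)):
    P=p2w("wrist",f(L),z)[:,:2]; print(P.mean(0),[np.round(np.linalg.norm(P[i]-P[i-1])*1000,1) for i in range(4)],
    "yaw",[np.round(np.degrees(np.arctan2(-d[0],d[1])),1) for d in(P[0]-P[3],P[1]-P[2])],[np.round(np.degrees(np.arctan2(d[1],d[0])),1) for d in(P[1]-P[0],P[2]-P[3])])
E
```

```text
[0.44583577 0.20959273] [np.float64(17.9), np.float64(10.7), np.float64(18.6), np.float64(10.4)] yaw [np.float64(-3.7), np.float64(-4.6)] [np.float64(2.0), np.float64(-1.6)]
[0.44703248 0.2093809 ] [np.float64(42.5), np.float64(33.0), np.float64(41.2), np.float64(34.2)] yaw [np.float64(-5.2), np.float64(-3.5)] [np.float64(-5.3), np.float64(-3.1)]
```

Emit:
move_arm(deltas=[[1, 11, 14, 0, 0, 0, 0], [1, 0, 0, 30, 0, 0, 3.8], [1, 0, 0, 36, 0, 0, 0], [1, 0, 0, 36, 0, 0, 0], [1, 0, 0, 36, 0, 0, 0], [1, 0, 0, 36, 0, 0, 0], [1, 0, 0, 20, 0, 0, 0], [1, 0, 0, 0, 0, 0, 0], [1, 0, 0, 0, 0, 0, 0]])

```text
clock: 3.97
eef_pos: [0.4428, 0.2122, 0.1349]
tool_rot: [0.729, 0.685, -0.001, -0.0]
ft_force: [0.1, -0.2, -0.2]
grip_width: 0.0853
grasp_force: 0.0
```

```bash
python3 - <<'E'
from h import *
plan([.446,.2095,.135],-4)
im=bot.camera("wrist"); crop("w",170,120,300,240,2.5,"w2.png",im)
E
```

```text
at [0.4428 0.2122 0.1349] yaw -3.6 tilt [-0.002 -0.001 -1.   ] az 0.4 before [-2.5  3.3 -0.1] after [-2.4  3.3 -0.1] F [ 0.1 -0.2 -0.2] w 85.3 g 0.0 t 4.0 j [ 0.45  0.3  -0.2   1.07  0.    2.08]
```

View pics/w2.png

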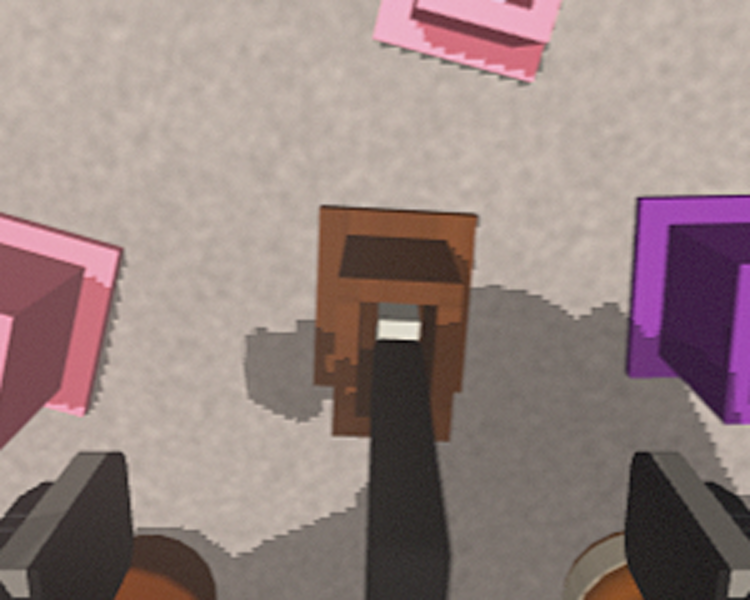

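Emit:
move_arm(deltas=[[1, -2.5, 3.3, 0, 0, 0, 0.4], [1, 0, 0, 0, 0, 0, 0], [0, 0, 0, 0, 0, 0, 0], [0, 0, 0, 0, 0, 0, 0], [0, 0, 0, 0, 0, 0, 0], [0, 0, 0, 0, 0, 0, 0], [0, 0, 0, 0, 0, 0, 0], [0, 0, 0, 0, 0, 0, 0], [0, 0, 0, 0, 0, 0, 0]])

```text
clock: 4.77
eef_pos: [0.4475, 0.2085, 0.1354]
tool_rot: [0.732, 0.681, -0.0, -0.0]
ft_force: [-1.2, -0.9, 2.2]
grip_width: 0.0112
grasp_force: 58.4
```

```bash
python3 - <<'E'
from h import *
plan([.446,.2095,.135],-4)
E
```

```text
at [0.4475 0.2085 0.1354] yaw -4.2 tilt [-0.  0. -1.] az -0.2 before [ 0.9 -1.6  0.4] after [ 0.9 -1.6  0.4] F [-1.2 -0.9  2.2] w 11.2 g 58.4 t 4.8 j [ 0.44  0.3  -0.2   1.07  0.    2.08]
```

Emit:
move_arm(deltas=[[0, 0, 0, -20, 0, 0, 0], [0, 0, 0, -35, 0, 0, 0], [0, 0, 0, -35, 0, 0, 0], [0, 0, 0, -35, 0, 0, -5.2], [0, 0, 0, -10, 0, 0, -5.1], [0, 0, 0, 0, 0, 0, 0]])

```text
clock: 5.27
eef_pos: [0.4494, 0.2092, 0.274]
tool_rot: [0.668, 0.744, 0.003, 0.001]
ft_force: [1.1, 0.7, -0.4]
grip_width: 0.0114
grasp_force: 58.6
```

```bash
python3 - <<'E'
from h import *
plan([.4804,-.0326,.27],6.1)
E
```

```text
at [0.4494 0.2092 0.274 ] yaw 6.2 tilt [ 0.007  0.003 -1.   ] az 0.1 before [-243.8    4.6    3.4] after [-243.8    5.1    3.4] F [ 1.1  0.7 -0.4] w 11.4 g 58.6 t 5.3 j [ 0.44  0.21  0.06  1.41 -0.    1.9 ]
```

Emit:
move_arm(deltas=[[0, -20, 2, 0, 0, 0, 0], [0, -36, 2, 0, 0, 0, 0], [0, -36, 1, 0, 0, 0, 0], [0, -36, 0, 0, 0, 0, 0], [0, -36, 0, 0, 0, 0, 0], [0, -36, 0, 0, 0, 0, 0], [0, -36, 0, 0, 0, 0, 0], [0, -8, 0, 3, 0, 0, 0], [0, 0, 0, 0, 0, 0, 0], [0, 0, 0, 0, 0, 0, 0]])

```text
clock: 6.1
eef_pos: [0.4777, -0.0336, 0.2657]
tool_rot: [0.669, 0.743, -0.001, -0.002]
ft_force: [0.8, 0.8, -1.1]
grip_width: 0.0112
grasp_force: 58.6
```

```bash
python3 - <<'E'
from h import *
plan([.4804,-.0326,.147],6.1)
im=bot.camera("wrist"); crop("w",200,200,240,200,3.3,"w3.png",im)
im=bot.camera("top"); crop("w",290,225,100,90,4,"t3.png",im)
E
```

```text
at [ 0.4777 -0.0336  0.2657] yaw 6.0 tilt [-0.003  0.001 -1.   ] az -0.1 before [  0.6   3.1 118.7] after [  0.5   3.1 118.7] F [ 0.8  0.8 -1.1] w 11.2 g 58.6 t 6.1 j [-0.07  0.19  0.01  1.39  0.    1.4 ]
```

View pics/w3.png

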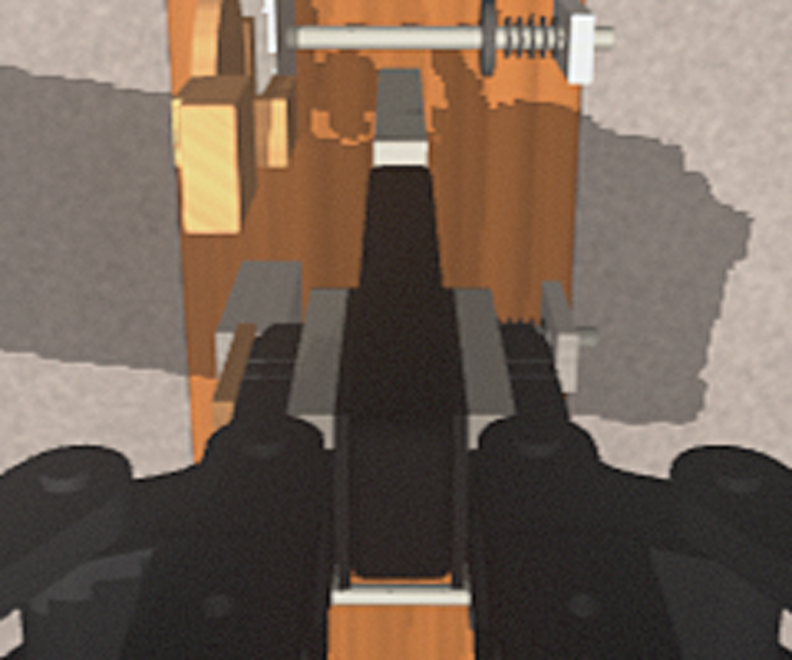

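```bash
python3 - <<'E'
from h import *
f=lambda L:[(200+a/3.3,200+b/3.3) for a,b in L]
P=p2w("wrist",f([(310,38),(390,37),(470,36),(488,36)]),.036); print(P)
c,s=np.cos(.1065),np.sin(.1065); r=(P[:,:2]-[.4374,-.1478])@np.array([[c,-s],[s,c]]); print("rack",np.round(r*1000,1))
o=bot.get_obs(); M=R.from_quat(o["tool_rot"]).as_matrix(); tip=np.array(o["eef_pos"])+M@[0,0,.129]
print("tip",tip,"rack",np.round((tip[:2]-[.4374,-.1478])@np.array([[c,-s],[s,c]])*1000,1))
# prong edges seen: top-left/right corners of steel end
P=p2w("wrist",f([(378,70),(422,70)]),tip[2]); print("prong far edge",P, np.round((P[:,:2]-[.4374,-.1478])@np.array([[c,-s],[s,c]])*1000,1))
E
```

```text
[[ 0.44836169 -0.03435663  0.036     ]
 [ 0.4747821  -0.03115798  0.036     ]
 [ 0.50118564 -0.02796191  0.036     ]
 [ 0.50713384 -0.02731829  0.036     ]]
rack [[ 23.  111.6]
 [ 49.6 112. ]
 [ 76.2 112.4]
 [ 82.1 112.4]]
tip [ 0.47794621 -0.03238838  0.13751706] rack [ 52.6 110.4]
prong far edge [[ 0.47162428 -0.02017246  0.13751706]
 [ 0.48219999 -0.0190276   0.13751706]] [[ 47.6 123.3]
 [ 58.2 123.3]]
```

Emit:
move_arm(deltas=[[0, 1.5, 7, 0, 0, 0, 0], [0, 0, 0, 20, 0, 0, 0], [0, 0, 0, 30, 0, 0, 0], [0, 0, 0, 25, 0, 0, 0], [0, 0, 0, 10, 0, 0, 0], [0, 0, 0, 0, 0, 0, 0]])

```text
clock: 6.7
eef_pos: [0.4838, -0.03, 0.1798]
tool_rot: [0.668, 0.745, -0.002, -0.002]
ft_force: [0.3, -0.2, 0.1]
grip_width: 0.0113
grasp_force: 58.5
```

```bash
python3 - <<'E'
from h import *
plan([.4854,-.031,.147],6.1)
im=bot.camera("wrist"); crop("w",200,160,240,200,3.3,"w4.png",im)
im=bot.camera("top"); crop("w",290,225,100,90,4,"t4.png",im)
E
```

```text
at [ 0.4838 -0.03    0.1798] yaw 6.3 tilt [-0.006  0.001 -1.   ] az 0.2 before [-1.2  1.7 32.8] after [-1.2  1.7 32.8] F [ 0.3 -0.2  0.1] w 11.3 g 58.5 t 6.7 j [-0.06  0.25 -0.14  1.18  0.    1.4 ]
```

View pics/w4.png

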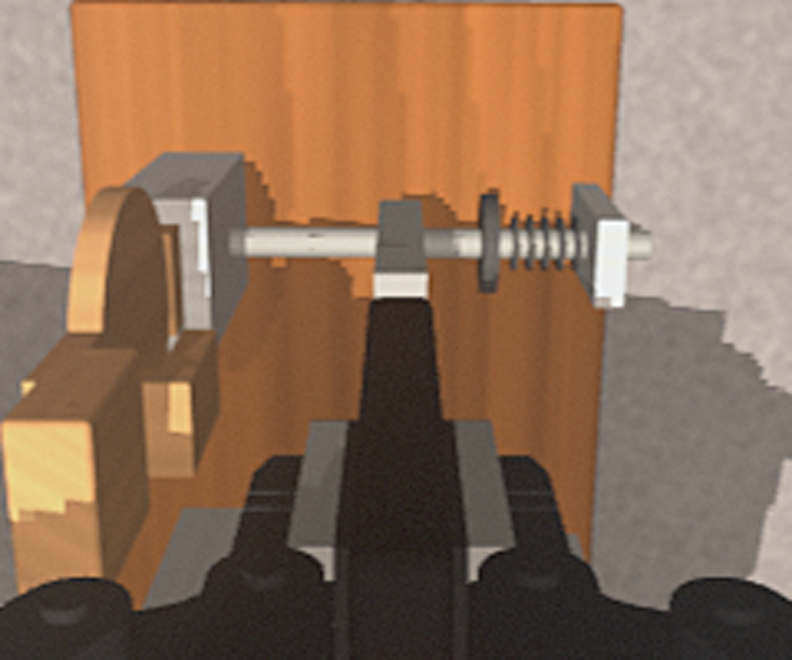

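```bash
python3 - <<'E'
from h import *
f=lambda L:[(200+a/3.3,160+b/3.3) for a,b in L]
c,s=np.cos(.1065),np.sin(.1065); D=np.array([[c,-s],[s,c]])
rk=lambda P:np.round((P[:,:2]-[.4374,-.1478])@D*1000,1)
print("bar mid",rk(p2w("wrist",f([(280,242),(340,242),(450,243)]),.036)),"collar",rk(p2w("wrist",f([(489,243)]),.034)))
o=bot.get_obs(); M=R.from_quat(o["tool_rot"]).as_matrix(); tip=np.array(o["eef_pos"])+M@[0,0,.129]
print("tip",rk(tip[None]),tip[2],"edge",rk(p2w("wrist",f([(380,200),(421,200)]),tip[2])))
E
```

```text
bar mid [[ 30.  109.4]
 [ 45.7 109.4]
 [ 74.4 109.2]] collar [[ 84.7 108.7]]
tip [[ 61.  111.3]] 0.05401177636605867 edge [[ 56.4 124.6]
 [ 66.3 124.6]]
```

Emit:
move_arm(deltas=[[0, -1.3, 0, 10, 0, 0, 0], [0, 0, 0, 15, 0, 0, 0], [0, 0, 0, 8, 0, 0, 0], [0, 0, 0, 0, 0, 0, 0], [0, 0, 3, 0, 0, 0, 0], [0, 0, 3, 0, 0, 0, 0], [0, 0, 3, 0, 0, 0, 0], [0, 0, 3, 0, 0, 0, 0], [0, 0, 0, 0, 0, 0, 0]])

```text
clock: 7.55
eef_pos: [0.4985, -0.0314, 0.1498]
tool_rot: [0.668, 0.744, 0.0, 0.0]
ft_force: [-0.6, 0.6, -0.5]
grip_width: 0.0115
grasp_force: 58.6
```

Emit:
move_arm(deltas=[[0, 0, 2, 0, 0, 0, 0], [0, 0, 2, 0, 0, 0, 0], [0, 0, 2, 0, 0, 0, 0], [0, 0, 2, 0, 0, 0, 0], [0, 0, 0, 0, 0, 0, 0]])

```text
clock: 7.97
eef_pos: [0.505, -0.0306, 0.149]
tool_rot: [0.668, 0.744, -0.001, -0.001]
ft_force: [-3.3, -0.6, 1.3]
grip_width: 0.0115
grasp_force: 58.7
```

```bash
python3 - <<'E'
from h import *
plan([.4854,-.031,.147],6.1)
im=bot.camera("wrist"); crop("w",200,140,240,200,3.3,"w5.png",im)
E
```

```text
at [ 0.505  -0.0306  0.149 ] yaw 6.1 tilt [-0.002 -0.    -1.   ] az 0.0 before [  1.7 -19.5   2. ] after [  1.7 -19.5   2. ] F [-3.3 -0.6  1.3] w 11.5 g 58.7 t 8.0 j [-0.06  0.31 -0.14  1.12 -0.    1.4 ]
```

View pics/w5.png

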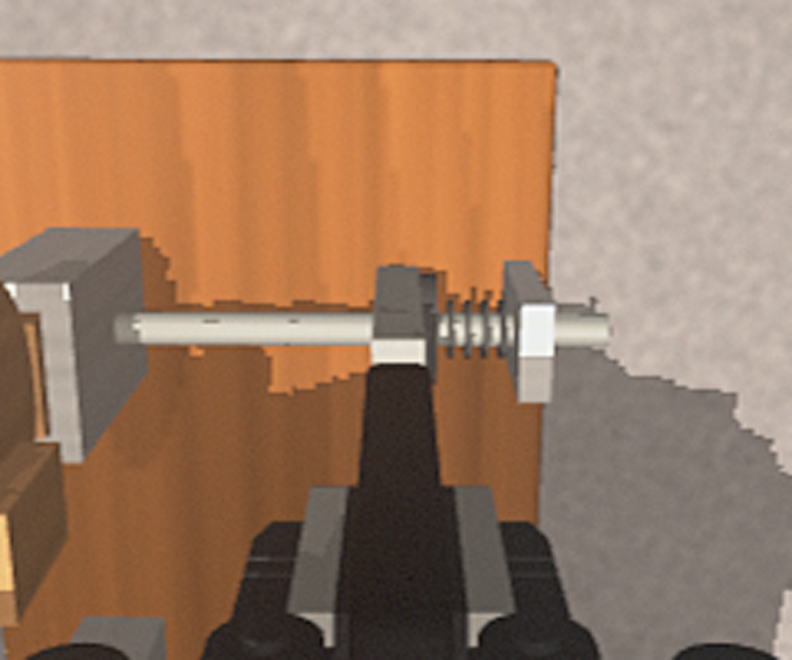

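Emit:
move_arm(deltas=[[0, 0, 2, 0, 0, 0, 0], [0, 0, 2, 0, 0, 0, 0], [0, 0, 2, 0, 0, 0, 0], [0, 0, 2, 0, 0, 0, 0], [0, 0, 1, 0, 0, 0, 0], [0, 0, 0, 0, 0, 0, 0]])

```text
clock: 8.52
eef_pos: [0.5147, -0.0296, 0.149]
tool_rot: [0.668, 0.744, -0.0, -0.0]
ft_force: [-3.8, -0.9, -0.3]
grip_width: 0.0115
grasp_force: 58.5
```

```bash
python3 - <<'E'
from h import *
plan([.4854,-.031,.147],6.1)
bot.camera("wrist"); 
for r in bot.outline_of("round_sign","wrist")[:2]: print(r["conf"],r["rect"])
im=bot.camera("side"); 
for r in bot.outline_of("round_sign","side")[:2]: print("side was [298,262,21,35]",r["conf"],r["rect"])
E
```

```text
at [ 0.5147 -0.0296  0.149 ] yaw 6.1 tilt [-0. -0. -1.] az 0.0 before [  1.7 -29.3   2. ] after [  1.7 -29.3   2. ] F [-3.8 -0.9 -0.3] w 11.5 g 58.5 t 8.5 j [-0.06  0.33 -0.12  1.12 -0.    1.41]
side was [298,262,21,35] 0.75 [296.1, 257.4, 23.0, 39.2]
```

Emit:
move_arm(deltas=[[0, 0, 1.5, 0, 0, 0, 0], [0, 0, 1.5, 0, 0, 0, 0], [0, 0, 1, 0, 0, 0, 0], [0, 0, 0, 0, 0, 0, 0], [0, 0, 0, 0, 0, 0, 0], [0, 0, 0, 0, 0, 0, 0], [0, 0, 0, 0, 0, 0, 0], [0, 0, 0, 0, 0, 0, 0]])

```text
clock: 9.38
eef_pos: [0.5165, -0.0293, 0.149]
tool_rot: [0.668, 0.744, -0.002, -0.001]
ft_force: [-7.9, -0.9, 0.6]
grip_width: 0.0111
grasp_force: 59.3
```

```bash
python3 - <<'E'
from h import *
plan([.4854,-.031,.147],6.1)
im=bot.camera("side"); b=cv2.imread("pics/side0.png")
for r in bot.outline_of("round_sign","side")[:2]: print("side was [298,262,21,35]",r["conf"],r["rect"])
u=np.hstack([b[240:330,285:365],im[240:330,285:365]]); cv2.imwrite("pics/s5.png",cv2.resize(u,None,fx=4.5,fy=4.5,interpolation=2))
E
```

```text
at [ 0.5165 -0.0293  0.149 ] yaw 6.1 tilt [-0.004 -0.    -1.   ] az 0.0 before [  1.7 -31.1   2.1] after [  1.7 -31.1   2.1] F [-7.9 -0.9  0.6] w 11.1 g 59.3 t 9.4 j [-0.06  0.33 -0.11  1.13 -0.    1.41]
side was [298,262,21,35] 0.94 [297.3, 256.6, 22.3, 39.0]
side was [298,262,21,35] 0.48 [336.2, 277.6, 11.7, 41.0]
```

View pics/s5.png

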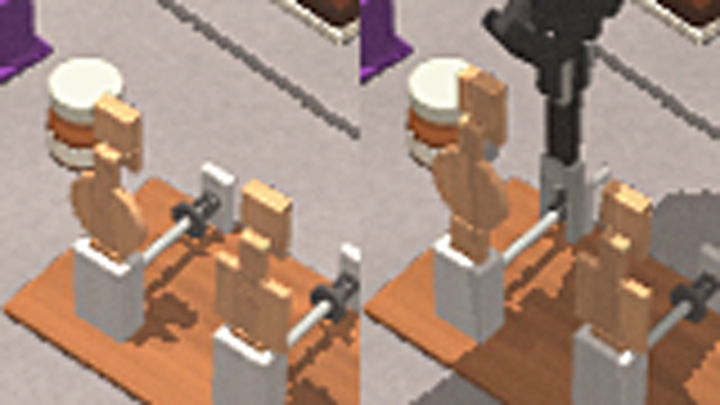

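Emit:
move_arm(deltas=[[0, 0, -5, 0, 0, 0, 0], [0, 0, -8, 0, 0, 0, 0], [0, 0, -10, 0, 0, 0, 0], [0, 0, 0, -20, 0, 0, 0], [0, 0, 0, -35, 0, 0, 0], [0, 0, 0, -35, 0, 0, 0], [0, -35, 0, -10, 0, 0, 0], [0, -40, 0, 0, 0, 0, 0], [0, -35, 0, 0, 0, 0, 0], [0, 0, 0, 0, 0, 0, 0]])

```text
clock: 10.32
eef_pos: [0.5102, -0.1466, 0.2513]
tool_rot: [0.67, 0.742, 0.001, 0.005]
ft_force: [0.2, 0.2, -0.7]
grip_width: 0.0111
grasp_force: 59.1
```

Emit:
move_arm(deltas=[[0, 0, 0, 20, 0, 0, 0], [0, 0, 0, 35, 0, 0, 0], [0, 0, 0, 15, 0, 0, 0], [0, 0, 0, 0, 0, 0, 0], [0, 0, 0, 0, 0, 0, 0]])

```text
clock: 10.73
eef_pos: [0.5081, -0.1407, 0.1797]
tool_rot: [0.668, 0.744, 0.001, 0.001]
ft_force: [-0.2, 0.3, 0.1]
grip_width: 0.0115
grasp_force: 59.0
```

```bash
python3 - <<'E'
from h import *
plan([.4946-.0117+.0233,-.0317-.1094,.149],6.1)
im=bot.camera("wrist"); cv2.imwrite("pics/w6.png",im[150:400,180:460])
E
```

```text
at [ 0.5081 -0.1407  0.1797] yaw 6.2 tilt [ 0.002  0.    -1.   ] az 0.1 before [-0.2 -2.  30.7] after [-0.2 -2.  30.7] F [-0.2  0.3  0.1] w 11.5 g 59.0 t 10.7 j [-0.27  0.33 -0.04  1.21  0.    1.19]
```

View pics/w6.png

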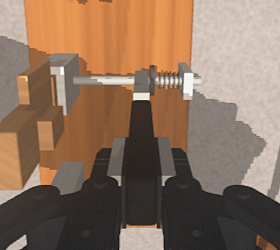

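Emit:
move_arm(deltas=[[0, 0, -9, 0, 0, 0, 0], [0, 0, 0, 10, 0, 0, 0], [0, 0, 0, 15, 0, 0, 0], [0, 0, 0, 6, 0, 0, 0], [0, 0, 0, 0, 0, 0, 0], [0, 0, 5, 0, 0, 0, 0], [0, 0, 5, 0, 0, 0, 0], [0, 0, 3, 0, 0, 0, 0], [0, 0, 2, 0, 0, 0, 0], [0, 0, 0, 0, 0, 0, 0]])

```text
clock: 11.62
eef_pos: [0.5132, -0.1405, 0.1484]
tool_rot: [0.668, 0.744, -0.001, -0.0]
ft_force: [-3.1, -1.3, -0.1]
grip_width: 0.0114
grasp_force: 59.3
```

Emit:
move_arm(deltas=[[0, 0, 3, 0, 0, 0, 0], [0, 0, 3, 0, 0, 0, 0], [0, 0, 3, 0, 0, 0, 0], [0, 0, 0, 0, 0, 0, 0]])

```text
clock: 11.95
eef_pos: [0.5228, -0.1394, 0.1482]
tool_rot: [0.668, 0.744, 0.0, 0.0]
ft_force: [-2.4, -1.8, -0.2]
grip_width: 0.011
grasp_force: 59.3
```

```bash
python3 - <<'E'
from h import *
plan([.5165+.0117,-.0293-.1094,.149],6.1)
im=bot.camera("side")
for r in bot.outline_of("square_sign","side")[:2]: print("was [334,281,18,38]",r["conf"],r["rect"])
E
```

```text
at [ 0.5228 -0.1394  0.1482] yaw 6.1 tilt [ 0. -0. -1.] az 0.0 before [ 0.2  5.5 -0.8] after [ 0.2  5.5 -0.8] F [-2.4 -1.8 -0.2] w 11.0 g 59.3 t 11.9 j [-0.26  0.38 -0.05  1.14 -0.    1.2 ]
was [334,281,18,38] 0.71 [334.4, 278.8, 22.1, 39.4]
```

Emit:
move_arm(deltas=[[0, 0, 2, 0, 0, 0, 0], [0, 0, 2, 0, 0, 0, 0], [0, 0, 1, 0, 0, 0, 0], [0, 0, 0, 0, 0, 0, 0], [0, 0, 0, 0, 0, 0, 0], [0, 0, 0, 0, 0, 0, 0], [0, 0, 0, 0, 0, 0, 0], [0, 0, 0, 0, 0, 0, 0], [0, 0, 0, 0, 0, 0, 0]])

```text
clock: 12.8
eef_pos: [0.527, -0.1389, 0.1483]
tool_rot: [0.668, 0.744, -0.0, -0.0]
ft_force: [-4.3, -1.2, 1.1]
grip_width: 0.0109
grasp_force: 59.3
```

```bash
python3 - <<'E'
from h import *
plan([.5165+.0117,-.0293-.1094,.149],6.1)
im=bot.camera("side")
for q in("square_sign","round_sign"):
  for r in bot.outline_of(q,"side")[:2]: print("was [334,281,18,38]",r["conf"],r["rect"])
E
```

```text
at [ 0.527  -0.1389  0.1483] yaw 6.1 tilt [-0. -0. -1.] az 0.0 before [ 0.1  1.3 -0.7] after [ 0.1  1.3 -0.7] F [-4.3 -1.2  1.1] w 10.9 g 59.3 t 12.8 j [-0.26  0.38 -0.04  1.15 -0.    1.21]
was [334,281,18,38] 0.88 [333.0, 274.0, 21.4, 43.3]
was [334,281,18,38] 0.8 [300.6, 258.1, 17.3, 39.3]
was [334,281,18,38] 0.44 [232.1, 171.5, 19.6, 42.4]
```

Emit:
move_arm(deltas=[[0, 0, -5, 0, 0, 0, 0], [0, 0, -8, 0, 0, 0, 0], [0, 0, -8, 0, 0, 0, 0], [0, 0, 0, -20, 0, 0, 0], [0, 0, 0, -35, 0, 0, 0], [0, 0, 0, -35, 0, 0, 0], [0, 0, 0, -35, 0, 0, 0], [0, 20, 0, 0, 0, 0, 0], [0, 40, 0, 0, 0, 0, 0], [0, 40, 0, 0, 0, 0, 0]])

```text
clock: 13.78
eef_pos: [0.4969, -0.0411, 0.2748]
tool_rot: [0.669, 0.743, 0.003, 0.002]
ft_force: [0.6, 0.2, -0.3]
grip_width: 0.0113
grasp_force: 59.1
```

Emit:
move_arm(deltas=[[0, 40, 0, 0, 0, 0, 0], [0, 40, 0, 0, 0, 0, 0], [0, 40, 0, 0, 0, 0, 0], [0, 40, 0, 0, 0, 0, 0], [0, 40, 0, 0, 0, 0, 0], [0, 30, 0, 0, 0, 0, 0], [0, 10, 0, 0, 0, 0, 5], [0, 0, 0, 0, 0, 0, 5.3], [0, 0, 0, 0, 0, 0, 0], [0, 0, 0, 0, 0, 0, 0]])

```text
clock: 14.62
eef_pos: [0.4701, 0.1976, 0.2737]
tool_rot: [0.731, 0.682, 0.001, -0.0]
ft_force: [-0.2, -0.2, -0.6]
grip_width: 0.0113
grasp_force: 59.1
```

```bash
python3 - <<'E'
from h import *
plan([.4470,.2089,.210],-4.2)
E
```

```text
at [0.4701 0.1976 0.2737] yaw -4.0 tilt [ 0.002  0.002 -1.   ] az 0.2 before [  9.5 -23.9  63.7] after [  9.4 -23.9  63.7] F [-0.2 -0.2 -0.6] w 11.3 g 59.1 t 14.6 j [0.4  0.25 0.1  1.42 0.   2.04]
```

Emit:
move_arm(deltas=[[0, 9.5, -24, 0, 0, 0, 0.2], [0, 0, 0, 25, 0, 0, 0], [0, 0, 0, 35, 0, 0, 0], [0, 0, 0, 12, 0, 0, 0], [0, 0, 0, 0, 0, 0, 0], [0, 0, 0, 0, 0, 0, 0]])

```text
clock: 15.12
eef_pos: [0.4467, 0.2076, 0.2013]
tool_rot: [0.733, 0.68, -0.0, -0.0]
ft_force: [1.4, 0.3, -0.6]
grip_width: 0.0109
grasp_force: 59.1
```

```bash
python3 - <<'E'
from h import *
plan([.4474,.2087,.137],-4.2)
im=bot.camera("wrist"); crop("w",230,180,180,130,4,"w7.png",im)
E
```

```text
at [0.4467 0.2076 0.2013] yaw -4.4 tilt [-0.001  0.    -1.   ] az -0.2 before [ 1.1  0.7 64.3] after [ 1.1  0.7 64.3] F [ 1.4  0.3 -0.6] w 10.9 g 59.1 t 15.1 j [ 0.43  0.25 -0.09  1.24  0.    2.08]
```

View pics/w7.png

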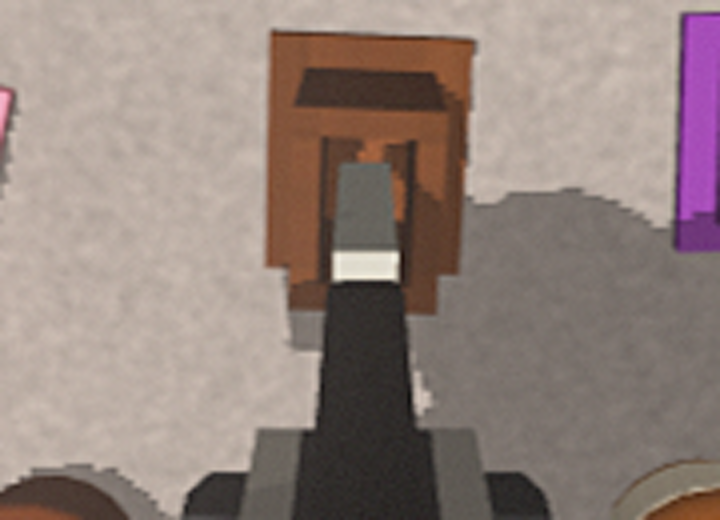

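Emit:
move_arm(deltas=[[0, 1.1, 0.7, 8, 0, 0, 0], [0, 0, 0, 10, 0, 0, 0], [0, 0, 0, 15, 0, 0, 0], [0, 0, 0, 15, 0, 0, 0], [0, 0, 0, 10, 0, 0, 0], [0, 0, 0, 5, 0, 0, 0], [0, 0, 0, 0, 0, 0, 0], [0, 0, 0, 0, 0, 0, 0]])

```text
clock: 15.83
eef_pos: [0.4477, 0.2093, 0.1385]
tool_rot: [0.733, 0.68, 0.0, 0.0]
ft_force: [0.3, 0.3, -1.3]
grip_width: 0.0109
grasp_force: 60.1
```

```bash
python3 - <<'E'
from h import *
plan([.4474,.2087,.136],-4.2)
E
```

```text
at [0.4477 0.2093 0.1385] yaw -4.4 tilt [ 0.  0. -1.] az -0.2 before [-0.7 -0.3  2.5] after [-0.7 -0.3  2.5] F [ 0.3  0.3 -1.3] w 10.9 g 60.1 t 15.8 j [ 0.44  0.3  -0.19  1.08  0.    2.08]
```

Emit:
move_arm(deltas=[[0, 0, 0, 2, 0, 0, 0], [0, 0, 0, 0.5, 0, 0, 0], [0, 0, 0, 0, 0, 0, 0], [1, 0, 0, 0, 0, 0, 0], [1, 0, 0, 0, 0, 0, 0], [1, 0, 0, 0, 0, 0, 0], [1, 0, 0, 0, 0, 0, 0], [1, 0, 0, 0, 0, 0, 0], [1, 0, 0, 0, 0, 0, 0], [1, 0, 0, 0, 0, 0, 0]])

```text
clock: 16.67
eef_pos: [0.4475, 0.2092, 0.1358]
tool_rot: [0.733, 0.68, 0.0, 0.0]
ft_force: [0.3, 0.6, -0.6]
grip_width: 0.0852
grasp_force: 0.0
```

Emit:
move_arm(deltas=[[1, 0, 0, -25, 0, 0, 0], [1, 0, 0, -35, 0, 0, 0], [1, 0, 0, -35, 0, 0, 0], [1, 0, 0, -35, 0, 0, -5], [1, 0, 0, -20, 0, 0, -5.5], [1, 0, 0, 0, 0, 0, 0], [1, 0, 0, 0, 0, 0, 0]])

```text
clock: 17.25
eef_pos: [0.4482, 0.2096, 0.2871]
tool_rot: [0.669, 0.744, 0.002, 0.001]
ft_force: [0.2, 0.1, -1.1]
grip_width: 0.0854
grasp_force: 0.0
```

```bash
python3 - <<'E'
from h import *
c,s=np.cos(.1065),np.sin(.1065)
p=np.array([.4420,-.1472])+[c*.010-s*.11,s*.010+c*.11]; print(p)
plan([*p,.29],6.1)
im=bot.camera("wrist"); crop("w",230,120,180,150,4,"w8.png",im)
for r in bot.outline_of("fork","wrist")[:2]: print(r["conf"],r["rect"])
E
```

```text
[ 0.44025048 -0.03676025]
at [0.4482 0.2096 0.2871] yaw 6.1 tilt [ 0.003  0.001 -1.   ] az -0.0 before [-244.1  -34.    -3.3] after [-244.1  -34.1   -3.3] F [ 0.2  0.1 -1.1] w 85.4 g 0.0 t 17.2 j [0.44 0.21 0.09 1.45 0.   1.9 ]
0.65 [312.7, 201.0, 15.7, 51.3]
0.25 [291.9, 371.0, 81.5, 22.3]
```

Emit:
move_arm(deltas=[[1, -20, -4, 0, 0, 0, 0], [1, -36, -5, 0, 0, 0, 0], [1, -36, -5, 0, 0, 0, 0], [1, -36, -5, 0, 0, 0, 0], [1, -36, -5, 0, 0, 0, 0], [1, -36, -5, 0, 0, 0, 0], [1, -36, -5, 0, 0, 0, 0], [1, -8, 0, 0, 0, 0, 0], [1, 0, 0, 0, 0, 0, 0], [1, 0, 0, 0, 0, 0, 0]])

```text
clock: 18.18
eef_pos: [0.4391, -0.037, 0.2845]
tool_rot: [0.669, 0.743, -0.001, -0.001]
ft_force: [0.8, 0.3, -0.5]
grip_width: 0.085
grasp_force: 0.0
```

```bash
cat > tab.py <<'E'
from h import *
import sys
from scipy.optimize import minimize
shape=sys.argv[1]; x0=[float(v) for v in sys.argv[2:4]]
plan([*x0,.184],6.1)
im=bot.camera("wrist"); cv2.imwrite(f"pics/tab_{shape}.png",im); kw=cal("wrist")
rs=bot.outline_of(shape+"_sign","wrist"); print([(round(r["conf"],2),np.round(r["rect"]).tolist()) for r in rs[:3]])
def box(a,b,c,d,e,f): return np.array([(x,y,z) for x in(a,b) for y in(c,d) for z in(e,f)],float)
th=np.linspace(0,2*np.pi,40)
board={"round":np.array([(s*4,28*np.cos(t),80+28*np.sin(t)) for t in th for s in(-1,1)]),"square":box(-4,4,-25,25,53,103),"oblong":box(-4,4,-38,38,62,90)}[shape]
parts=[board,box(4,16,-14,14,131,160),box(-3,3,-8,8,100,131),box(3,23,-8,8,125,131),box(17,23,-8,8,105,125)]
def mask(x,z=.042):
    c,s=np.cos(x[2]),np.sin(x[2]); m=np.zeros((480,640),np.uint8)
    for P in parts:
        P=P/1000; W=np.c_[x[0]+c*P[:,0]-s*P[:,1],x[1]+s*P[:,0]+c*P[:,1],z+P[:,2]]
        uv=w2p("wrist",W,kw); cv2.fillConvexPoly(m,cv2.convexHull(uv.astype(np.float32)).astype(np.int32),1)
    return m>0
for r in rs[:1]:
    g=r["pixels"]; 
    def cost(v):
        m=mask([x0[0]+v[0]/1000,x0[1]+v[1]/1000,.1065+v[2]/50]); m[g.nonzero()[0].max()+1:]=0
        return -(m&g).sum()/(m|g).sum()
    best=min((cost((a,b,0)),a,b) for a in range(-16,17,2) for b in range(-16,17,2))
    o=minimize(cost,[best[1],best[2],0],method="Nelder-Mead",options=dict(initial_simplex=[[best[1],best[2],0],[best[1]+2,best[2],0],[best[1],best[2]+2,0],[best[1],best[2],2]]))
    x=x0[0]+o.x[0]/1000,x0[1]+o.x[1]/1000,.1065+o.x[2]/50; print("IoU",-o.fun,"origin",np.round(x,4),"tab",np.round([x[0]+.01*np.cos(x[2]),x[1]+.01*np.sin(x[2])],4))
E
python3 tab.py round .4303 -.0378
```

```text
at [ 0.4391 -0.037   0.2845] yaw 6.0 tilt [-0.003  0.001 -1.   ] az -0.1 before [  0.   -8.6 100.5] after [  0.   -8.6 100.5] F [ 0.8  0.3 -0.5] w 85.0 g 0.0 t 18.2 j [-0.08  0.11 -0.04  1.43  0.    1.38]
[(0.58, [310.0, 190.0, 34.0, 81.0]), (0.31, [283.0, 157.0, 134.0, 245.0])]
IoU 0.9412449098312973 origin [ 0.4329 -0.0369  0.1301] tab [ 0.4428 -0.0356]
```

Emit:
move_arm(deltas=[[1, 1, 3.8, 0, 0, 0, 0], [1, 0, 0, 25, 0, 0, 0], [1, 0, 0, 35, 0, 0, 0], [1, 0, 0, 30, 0, 0, 0], [1, 0, 0, 9, 0, 0, 0], [1, 0, 0, 0, 0, 0, 0], [1, 0, 0, 0, 0, 0, 0]])

```text
clock: 18.87
eef_pos: [0.4439, -0.0349, 0.1874]
tool_rot: [0.668, 0.744, 0.0, -0.0]
ft_force: [0.1, 0.2, 0.4]
grip_width: 0.0849
grasp_force: 0.0
```

```bash
python3 tab.py round .4329 -.0369
```

```text
at [ 0.4439 -0.0349  0.1874] yaw 6.2 tilt [ 0.  0. -1.] az 0.1 before [ -0.8 -11.2   3.4] after [ -0.8 -11.2   3.4] F [0.1 0.2 0.4] w 84.9 g 0.0 t 18.9 j [-0.08  0.16 -0.23  1.18  0.    1.38]
[(0.85, [292.0, 219.0, 53.0, 139.0])]
IoU 0.8977102503744918 origin [ 0.4334 -0.0376  0.1175] tab [ 0.4433 -0.0364]
```

Emit:
move_arm(deltas=[[1, -1, -0.5, 2, 0, 0, 0], [0.5, 0, 0, 0, 0, 0, 0], [0, 0, 0, 0, 0, 0, 0], [0, 0, 0, 0, 0, 0, 0], [0, 0, 0, 0, 0, 0, 0], [0, 0, 0, 0, 0, 0, 0], [0, 0, 0, 0, 0, 0, 0], [0, 0, 0, 0, 0, 0, 0], [0, 0, 0, 0, 0, 0, 0]])

```text
clock: 19.72
eef_pos: [0.4419, -0.0368, 0.1845]
tool_rot: [0.668, 0.744, -0.001, -0.001]
ft_force: [-3.4, -0.2, 1.9]
grip_width: 0.0109
grasp_force: 61.1
```

```bash
python3 tab.py round .4329 -.0369
```

```text
at [ 0.4419 -0.0368  0.1845] yaw 6.1 tilt [-0.003 -0.    -1.   ] az 0.0 before [ 0.8 -8.9  0.6] after [ 0.8 -8.9  0.6] F [-3.4 -0.2  1.9] w 10.9 g 61.1 t 19.7 j [-0.08  0.17 -0.24  1.17 -0.    1.38]
[(0.58, [297.0, 217.0, 53.0, 140.0])]
IoU 0.7597216537044618 origin [ 0.4322 -0.037   0.147 ] tab [ 0.4421 -0.0356]
```

Emit:
move_arm(deltas=[[0, 0, 0, -10, 0, 0, 0], [0, 0, 0, -20, 0, 0, 0], [0, 0, 0, -30, 0, 0, 0], [0, 0, 0, -35, 0, 0, 0], [0, 0, 0, -10, 0, 0, 0], [0, 0, 0, 0, 0, 0, 3.5], [0, 0, 0, 0, 0, 0, 3.6], [0, 0, 0, 0, 0, 0, 0]])

```text
clock: 20.48
eef_pos: [0.4441, -0.0366, 0.2903]
tool_rot: [0.713, 0.701, 0.001, 0.001]
ft_force: [-0.3, -0.2, -0.7]
grip_width: 0.0108
grasp_force: 60.4
```

```bash
python3 - <<'E'
from h import *
plan([.60,.13,.29],-1)
bot.camera("wrist")
print([(round(r["conf"],2),np.round(r["rect"]).tolist()) for r in bot.outline_of("round_sign","wrist")[:2]])
E
```

```text
at [ 0.4441 -0.0366  0.2903] yaw -1.0 tilt [ 0.003  0.    -1.   ] az -0.0 before [169.3 153.    0.7] after [169.3 153.    0.7] F [-0.3 -0.2 -0.7] w 10.8 g 60.4 t 20.5 j [-0.08  0.11 -0.02  1.44  0.    1.51]
[(0.64, [293.0, 211.0, 56.0, 146.0])]
```

Emit:
move_arm(deltas=[[0, 20, 15, 0, 0, 0, 0], [0, 28, 25, 0, 0, 0, 0], [0, 28, 25, 0, 0, 0, 0], [0, 28, 25, 0, 0, 0, 0], [0, 28, 25, 0, 0, 0, 0], [0, 25, 25, 0, 0, 0, 0], [0, 12, 13, 0, 0, 0, 0], [0, 0, 0, 0, 0, 0, 0], [0, 0, 0, 0, 0, 0, 0]])

```text
clock: 21.33
eef_pos: [0.5991, 0.1305, 0.2881]
tool_rot: [0.712, 0.702, -0.001, -0.001]
ft_force: [-0.5, -1.1, -1.4]
grip_width: 0.0111
grasp_force: 60.4
```

```bash
cat > rail.py <<'E'
from h import *
plan([.60,.13,.29],-1)
im=bot.camera("wrist"); cv2.imwrite("pics/rail.png",im); k=cal("wrist"); g=cv2.cvtColor(im,cv2.COLOR_BGR2GRAY).astype(float)
# sample across rail x at z=.19 for each y
for y in np.arange(-.05,.33,.02):
    xs=np.arange(.615,.666,.0005); uv=w2p("wrist",np.c_[xs,np.full(len(xs),y),np.full(len(xs),.19)],k)
    if uv[:,0].min()<2 or uv[:,0].max()>637 or uv[:,1].min()<2 or uv[:,1].max()>400: continue
    v=cv2.remap(g.astype(np.float32),uv[:,0].astype(np.float32)[None],uv[:,1].astype(np.float32)[None],1)[0]
    d=np.gradient(cv2.GaussianBlur(v[None],(7,1),1.5)[0]); i=np.argsort(-abs(d)); a=i[0]; b=next(j for j in i if abs(xs[j]-xs[a])>.006)
    print("y %.2f edges %.4f %.4f mid %.4f"%(y,min(xs[a],xs[b]),max(xs[a],xs[b]),(xs[a]+xs[b])/2),"in-val",int(np.median(v[min(a,b):max(a,b)])),np.round([d[a],d[b]],1))
E
python3 rail.py
```

```text
at [0.5991 0.1305 0.2881] yaw -0.8 tilt [-0.002 -0.001 -1.   ] az 0.2 before [-0.5  0.9 -1.9] after [-0.5  0.9 -1.9] F [-0.5 -1.1 -1.4] w 11.1 g 60.4 t 21.3 j [ 0.21  0.47  0.46  1.56 -0.    1.8 ]
y 0.01 edges 0.6400 0.6635 mid 0.6517 in-val 40 [2.4 2.3]
y 0.03 edges 0.6380 0.6510 mid 0.6445 in-val 45 [-0.8 -0.5]
y 0.05 edges 0.6530 0.6610 mid 0.6570 in-val 166 [-32.9  16.2]
y 0.07 edges 0.6360 0.6450 mid 0.6405 in-val 144 [17.9 12.6]
y 0.09 edges 0.6275 0.6370 mid 0.6322 in-val 127 [7.2 6.7]
y 0.11 edges 0.6165 0.6375 mid 0.6270 in-val 125 [6.9 6.5]
y 0.13 edges 0.6375 0.6455 mid 0.6415 in-val 170 [-17.3   7.9]
y 0.15 edges 0.6340 0.6445 mid 0.6392 in-val 208 [-16.9 -10.2]
y 0.17 edges 0.6355 0.6470 mid 0.6412 in-val 52 [ 37.5 -27.5]
y 0.19 edges 0.6360 0.6475 mid 0.6417 in-val 52 [ 35.  -22.9]
y 0.21 edges 0.6365 0.6480 mid 0.6422 in-val 49 [ 33.3 -25.2]
y 0.23 edges 0.6365 0.6485 mid 0.6425 in-val 49 [ 35.1 -28.7]
y 0.25 edges 0.6375 0.6530 mid 0.6452 in-val 51 [ 23.8 -15.7]
y 0.27 edges 0.6260 0.6490 mid 0.6375 in-val 41 [ 38.6 -33.9]
```

Emit:
move_arm(deltas=[[0, 20, 10, 0, 0, 0, 0.2], [0, 25, 16, 0, 0, 0, 0], [0, 20, 13, 0, 0, 0, 0], [0, 5, 5, 0, 0, 0, 0], [0, 0, 0, 0, 0, 0, 0], [0, 0, 0, 15, 0, 0, 0], [0, 0, 0, 20, 0, 0, 0], [0, 0, 0, 12, 0, 0, 0], [0, 0, 0, 0, 0, 0, 0], [0, 0, 0, 0, 0, 0, 0]])

```text
clock: 22.22
eef_pos: [0.6432, 0.1972, 0.2429]
tool_rot: [0.715, 0.699, -0.001, -0.0]
ft_force: [0.9, 0.4, -0.4]
grip_width: 0.011
grasp_force: 60.4
```

```bash
sed -i 's/plan(.*/plan([.6418,.20,.2135],-1.1)/' rail.py; python3 rail.py
```

```text
at [0.6432 0.1972 0.2429] yaw -1.2 tilt [-0.002 -0.001 -1.   ] az -0.1 before [ 2.7 -1.4 29.4] after [ 2.7 -1.4 29.4] F [ 0.9  0.4 -0.4] w 11.0 g 60.4 t 22.2 j [ 0.3   0.61  0.57  1.54 -0.    1.89]
y 0.11 edges 0.6280 0.6565 mid 0.6422 in-val 168 [ 37.  -22.4]
y 0.13 edges 0.6335 0.6520 mid 0.6427 in-val 154 [-35.2  35.1]
y 0.15 edges 0.6345 0.6515 mid 0.6430 in-val 160 [-25.8  24.6]
y 0.17 edges 0.6350 0.6525 mid 0.6437 in-val 158 [-27.6  27.4]
y 0.19 edges 0.6270 0.6355 mid 0.6312 in-val 201 [-18.6  17.7]
y 0.21 edges 0.6365 0.6495 mid 0.6430 in-val 66 [-27.1  17.9]
y 0.23 edges 0.6500 0.6605 mid 0.6552 in-val 129 [17.7 17.2]
y 0.25 edges 0.6390 0.6500 mid 0.6445 in-val 59 [-34.7  34.6]
y 0.27 edges 0.6395 0.6505 mid 0.6450 in-val 52 [ 38.9 -37.8]
y 0.29 edges 0.6205 0.6495 mid 0.6350 in-val 105 [-24.6 -23.3]
y 0.31 edges 0.6295 0.6610 mid 0.6452 in-val 199 [-2.9  2.7]
```

Emit:
move_arm(deltas=[[0, 2.5, 0, 5, 0, 0, 0], [0, 0, 0, 5, 0, 0, 0], [0, 0, 0, 4, 0, 0, 0], [0, 0, 0, 0, 0, 0, 0], [0, 0, 0, 0, 0, 0, 0]])

```text
clock: 22.68
eef_pos: [0.6441, 0.2014, 0.2283]
tool_rot: [0.714, 0.7, -0.0, -0.0]
ft_force: [-0.3, -0.8, -0.6]
grip_width: 0.0112
grasp_force: 60.4
```

```bash
python3 rail.py | grep -E "at|0.2[57]"
```

```text
at [0.6441 0.2014 0.2283] yaw -1.1 tilt [-0.001 -0.    -1.   ] az -0.0 before [-1.4 -2.2 14.8] after [-1.4 -2.2 14.8] F [-0.3 -0.8 -0.6] w 11.2 g 60.4 t 22.7 j [ 0.3   0.61  0.55  1.5  -0.    1.89]
y 0.25 edges 0.6380 0.6495 mid 0.6437 in-val 60 [-33.7  33.6]
y 0.27 edges 0.6385 0.6495 mid 0.6440 in-val 54 [-38.2  37.6]
```

Emit:
move_arm(deltas=[[0, 0, -1.3, 2, 0, 0, 0], [0, 0, 0, 4, 0, 0, 0], [0, 0, 0, 4, 0, 0, 0], [0, 0, 0, 2, 0, 0, 0], [0, 0, 0, 0, 0, 0, 0], [0, 0, 0, 0, 0, 0, 0]])

```text
clock: 23.23
eef_pos: [0.6428, 0.2013, 0.2164]
tool_rot: [0.714, 0.7, -0.0, -0.0]
ft_force: [-0.1, 0.3, -0.7]
grip_width: 0.0106
grasp_force: 60.4
```

```bash
python3 rail.py | grep -E "at|0.2[57]"
```

```text
at [0.6428 0.2013 0.2164] yaw -1.2 tilt [-0.001 -0.    -1.   ] az -0.1 before [-1.3 -1.   2.9] after [-1.3 -1.   2.9] F [-0.1  0.3 -0.7] w 10.6 g 60.4 t 23.2 j [ 0.3   0.61  0.51  1.47 -0.    1.89]
y 0.25 edges 0.6380 0.6495 mid 0.6437 in-val 60 [-35.9  34.9]
y 0.27 edges 0.6385 0.6495 mid 0.6440 in-val 54 [ 40.2 -37.2]
```

Emit:
move_arm(deltas=[[0, 0, 0, 2, 0, 0, 0], [0, -10, 0, 0, 0, 0, 0], [0, -20, 0, 0, 0, 0, 0], [0, -30, 0, 0, 0, 0, 0], [0, -30, 0, 0, 0, 0, 0], [0, -30, 0, 0, 0, 0, 0], [0, -20, 0, 0, 0, 0, 0], [0, -10, 0, 0, 0, 0, 0], [0, 0, 0, 0, 0, 0, 0], [0, 0, 0, 0, 0, 0, 0]])

```text
clock: 24.12
eef_pos: [0.64, 0.0512, 0.215]
tool_rot: [0.715, 0.7, 0.0, -0.0]
ft_force: [0.1, 0.9, -1.9]
grip_width: 0.011
grasp_force: 60.4
```

```bash
cat > loaf.py <<'E'
from h import *
import sys
plan([.639,.0,.2145],-1.1)
for c in("wrist","top"):
  bot.camera(c); k=cal(c)
  for q,z in(("round_loaf",.02),("square_loaf",.034),("oblong_loaf",.04)):
    for r in bot.outline_of(q,c)[:2]:
        if r["conf"]<.4: continue
        m=r["pixels"]; ys,xs=np.nonzero(m); l,t,w,h=r["rect"]; n=m.sum()
        A=p2w(c,[(xs.mean(),ys.mean())],z,k)[0]; E=p2w(c,[(l,t+h/2),(l+w,t+h/2),(l+w/2,t),(l+w/2,t+h)],z,k)
        print(c,q,round(r["conf"],2),np.round([l,t,w,h]).tolist(),"cen",np.round(A[:2],4),"edge y",np.round(np.sort(E[:,1])[[0,-1]],4))
E
python3 loaf.py; python3 rail.py | grep y
```

```text
at [0.64   0.0512 0.215 ] yaw -1.2 tilt [ 0.     0.001 -1.   ] az -0.1 before [-51.2   0.1   0.4] after [-51.2   0.    0.4] F [ 0.1  0.9 -1.9] w 11.0 g 60.4 t 24.1 j [0.08 0.54 0.39 1.42 0.   1.67]
wrist round_loaf 0.61 [388.0, 293.0, 83.0, 60.0] cen [ 0.7605 -0.0617] edge y [-0.104  -0.0304]
wrist square_loaf 0.82 [400.0, 147.0, 89.0, 85.0] cen [0.7546 0.0835] edge y [0.0402 0.1195]
top round_loaf 0.66 [228.0, 271.0, 14.0, 9.0] cen [0.4548 0.2234] edge y [0.198  0.2351]
top round_loaf 0.6 [330.0, 152.0, 30.0, 30.0] cen [ 0.7557 -0.0726] edge y [-0.1083 -0.0274]
top oblong_loaf 0.93 [385.0, 140.0, 26.0, 52.0] cen [ 0.752  -0.2114] edge y [-0.2458 -0.1754]
at [0.6399 0.0524 0.2147] yaw -1.1 tilt [-0.  0. -1.] az 0.0 before [147.6  -0.9   1.2] after [147.6  -0.9   1.2] F [-0.7  0.2 -1. ] w 10.9 g 60.4 t 24.5 j [0.08 0.54 0.39 1.42 0.   1.67]
y -0.01 edges 0.6270 0.6505 mid 0.6387 in-val 164 [ 36.3 -22.2]
y 0.01 edges 0.6320 0.6465 mid 0.6392 in-val 144 [ 32.  -31.3]
y 0.03 edges 0.6325 0.6470 mid 0.6397 in-val 155 [-25.8  24.6]
y 0.05 edges 0.6325 0.6545 mid 0.6435 in-val 96 [8.3 7.5]
y 0.07 edges 0.6335 0.6445 mid 0.6390 in-val 201 [-25.2 -16.4]
y 0.09 edges 0.6300 0.6365 mid 0.6332 in-val 108 [ 21.4 -17.5]
y 0.11 edges 0.6445 0.6510 mid 0.6477 in-val 188 [-16.4 -13.5]
y 0.13 edges 0.6450 0.6560 mid 0.6505 in-val 144 [ 17.3 -13.1]
y 0.15 edges 0.6385 0.6510 mid 0.6447 in-val 198 [-16.6  11.7]
y 0.17 edges 0.6365 0.6480 mid 0.6422 in-val 49 [-37.3  35.8]
```

Emit:
move_arm(deltas=[[0, -15, 0, 0, 0, 0, 0], [0, -25, 0, 0, 0, 0, 0], [0, -30, 0, 0, 0, 0, 0], [0, -25, 0, 0, 0, 0, 0], [0, -18, 0, 0, 0, 0, 0], [0, -10.5, 0, 0, 0, 0, 0], [0, 0, 0, 0, 0, 0, 0], [0, 0, 0, 0, 0, 0, 0]])

```text
clock: 25.23
eef_pos: [0.6373, -0.0724, 0.2148]
tool_rot: [0.715, 0.7, 0.0, -0.0]
ft_force: [0.1, 0.7, -0.5]
grip_width: 0.011
grasp_force: 60.4
```

```bash
cat > dome.py <<'E'
from h import *
from scipy.optimize import minimize
import sys
q=sys.argv[1]; x0=np.array([.755,float(sys.argv[2])]); plan([.637,x0[1],.2145],-1.1)
th=np.linspace(0,2*np.pi,48)
def P(v):
    if q=="round_loaf": L=[(v[0]+.041*np.cos(f)*np.cos(t),v[1]+.041*np.cos(f)*np.sin(t),.051*np.sin(f)) for f in(0,.3,.6,.9,1.2,1.5) for t in th]; return np.array(L)
    hx,hy,hz=(.037,.037,.034); a=-.0195; return np.array([(v[0]+i*hx*np.cos(a)-j*hy*np.sin(a),v[1]+i*hx*np.sin(a)+j*hy*np.cos(a),z) for i in(-1,1) for j in(-1,1) for z in(0,hz)])
for c in sys.argv[3:]:
    bot.camera(c); k=cal(c); rs=[r for r in bot.outline_of(q,c) if np.linalg.norm(p2w(c,[np.argwhere(r["pixels"]).mean(0)[::-1]],.02,k)[0][:2]-x0)<.04]
    if not rs: print(c,"none"); continue
    g=rs[0]["pixels"]
    def cost(v):
        m=np.zeros((480,640),np.uint8); cv2.fillConvexPoly(m,cv2.convexHull((w2p(c,P(v/1000+np.r_[x0]),k)*16).astype(np.float32)).astype(np.int32),1,shift=4); m=m>0
        return -(m&g).sum()/(m|g).sum()
    b=min((cost(np.array([i,j])),i,j) for i in range(-16,17,4) for j in range(-16,17,4))
    o=minimize(cost,b[1:],method="Nelder-Mead",options=dict(initial_simplex=[[b[1],b[2]],[b[1]+3,b[2]],[b[1],b[2]+3]])); print(c,q,"IoU %.3f"%-o.fun,x0+o.x/1000)
E
python3 dome.py round_loaf -.0726 wrist top side; python3 dome.py square_loaf .08 wrist top side
```

```text
at [ 0.6373 -0.0724  0.2148] yaw -1.2 tilt [-0.     0.001 -1.   ] az -0.1 before [-0.2 -0.3  0.3] after [-0.2 -0.3  0.3] F [ 0.1  0.7 -0.5] w 11.0 g 60.4 t 25.2 j [-0.11  0.54  0.39  1.42  0.    1.48]
wrist round_loaf IoU 0.986 [ 0.76344399 -0.07412545]
top none
side round_loaf IoU 0.801 [ 0.75941016 -0.06759219]
at [ 0.6375 -0.0708  0.2148] yaw -1.1 tilt [ 0.  0. -1.] az 0.0 before [150.8  -3.3   0.4] after [150.8  -3.4   0.4] F [-0.  -0.6 -1.1] w 10.8 g 60.4 t 25.5 j [-0.11  0.54  0.39  1.42  0.    1.48]
wrist square_loaf IoU 0.970 [0.75765454 0.07748206]
top square_loaf IoU 0.927 [0.75488281 0.07764063]
side square_loaf IoU 0.536 [0.75321875 0.07473438]
```

Emit:
move_arm(deltas=[[0, -1, 0, 1.5, 0, 0, 0], [0, 0, 0, 0, 0, 0, 0], [0.3, 0, 0, 0, 0, 0, 0], [0.6, 0, 0, 0, 0, 0, 0], [1, 0, 0, 0, 0, 0, 0], [1, 0, 0, 0, 0, 0, 0], [1, 0, 0, 0, 0, 0, 0], [1, 0, 0, -10, 0, 0, 0], [1, 0, 0, -25, 0, 0, 0], [1, 0, 0, -35, 0, 0, 0]])

```text
clock: 26.67
eef_pos: [0.6357, -0.0729, 0.2812]
tool_rot: [0.714, 0.7, -0.002, -0.003]
ft_force: [1.4, 0.1, 0.1]
grip_width: 0.0855
grasp_force: 0.0
```

Emit:
move_arm(deltas=[[1, 0, 0, -20, 0, 0, -3.6], [1, 0, 0, 0, 0, 0, -3.6], [1, 0, 0, 0, 0, 0, 0], [1, 0, 0, 0, 0, 0, 0]])

```text
clock: 27.0
eef_pos: [0.6374, -0.073, 0.3038]
tool_rot: [0.669, 0.743, 0.0, 0.0]
ft_force: [0.4, 0.0, -0.8]
grip_width: 0.0856
grasp_force: 0.0
```

```bash
sed 's/parts=/Z=float(sys.argv[4]);Y=float(sys.argv[5]);parts=/; s/z=.042/z=None/; s/z+P\[:,2\]/Z+P[:,2]/; s/\.1065+/Y+/g; s/\[hc\]//' tab.py > sg.py; sed -i 's/bot.camera("wrist")/bot.camera("wrist")/' sg.py
python3 sg.py round .6275 -.070 .070 -.0195
python3 - <<'E'
from h import *
c,s=np.cos(.1065),np.sin(.1065); p=np.array([.4329+.0117,-.0372-.1094]); p+=[c*.01,s*.01]; print(p); plan([*p,.30],6.1)
E
```

```text
at [ 0.6374 -0.073   0.3038] yaw 6.0 tilt [ 0.001 -0.    -1.   ] az -0.1 before [  4.1  -9.6 119.8] after [  4.1  -9.6 119.8] F [ 0.4  0.  -0.8] w 85.6 g 0.0 t 27.0 j [-0.11  0.53  0.61  1.64 -0.    1.35]
[(0.96, [302.0, 201.0, 40.0, 73.0])]
IoU 0.6450603486812696 origin [ 0.6286 -0.0717 -0.068 ] tab [ 0.6386 -0.0724]
[ 0.45454334 -0.14553701]
at [ 0.6369 -0.073   0.3024] yaw 6.0 tilt [-0.002  0.    -1.   ] az -0.1 before [ -53.2 -188.9    2.7] after [ -52.8 -189.1    2.7] F [-0.3  0.9 -0.1] w 85.7 g 0.0 t 27.1 j [-0.11  0.54  0.6   1.64 -0.    1.35]
```

Emit:
move_arm(deltas=[[1, -6, -20, 0, 0, 0, 0], [1, -9, -34, 0, 0, 0, 0], [1, -10, -35, 0, 0, 0, 0], [1, -10, -35, 0, 0, 0, 0], [1, -10, -35, 0, 0, 0, 0], [1, -8, -30, 10, 0, 0, 0], [1, 0, 0, 5, 0, 0, 0], [1, 0, 0, 0, 0, 0, 0]])

```text
clock: 27.77
eef_pos: [0.4527, -0.1458, 0.2868]
tool_rot: [0.67, 0.742, -0.001, -0.002]
ft_force: [0.5, 1.2, 0.5]
grip_width: 0.085
grasp_force: 0.0
```

```bash
python3 tab.py square .4446 -.1466
```

```text
at [ 0.4527 -0.1458  0.2868] yaw 5.9 tilt [-0.003  0.001 -1.   ] az -0.2 before [ -0.2  -7.8 102.9] after [-1.000e-01 -7.800e+00  1.029e+02] F [0.5 1.2 0.5] w 85.0 g 0.0 t 27.8 j [-0.31  0.18  0.05  1.45  0.    1.16]
[(0.83, [306.0, 191.0, 37.0, 80.0])]
IoU 0.9157110091743119 origin [ 0.4468 -0.1467  0.1255] tab [ 0.4567 -0.1455]
```

Emit:
move_arm(deltas=[[1, 0, 3, 0, 0, 0, -0.2], [1, 0, 0, 25, 0, 0, 0], [1, 0, 0, 35, 0, 0, 0], [1, 0, 0, 30, 0, 0, 0], [1, 0, 0, 11, 0, 0, 0], [1, 0, 0, 0, 0, 0, 0], [1, 0, 0, 0, 0, 0, 0]])

```text
clock: 28.45
eef_pos: [0.459, -0.1449, 0.1869]
tool_rot: [0.667, 0.745, -0.0, -0.001]
ft_force: [1.1, -0.3, 1.2]
grip_width: 0.0854
grasp_force: 0.0
```

```bash
python3 tab.py square .4446 -.1466
```

```text
at [ 0.459  -0.1449  0.1869] yaw 6.3 tilt [-0.001  0.    -1.   ] az 0.2 before [ -0.1 -14.5   2.9] after [ -0.2 -14.5   2.9] F [ 1.1 -0.3  1.2] w 85.4 g 0.0 t 28.4 j [-0.31  0.24 -0.14  1.2   0.    1.15]
[(0.67, [284.0, 214.0, 56.0, 143.0])]
IoU 0.9116988809766022 origin [ 0.4454 -0.1472  0.1277] tab [ 0.4553 -0.1459]
```

Emit:
move_arm(deltas=[[1, -0.7, -3, 2, 0, 0, 0.2], [1, 0, 0, 0, 0, 0, 0], [0.5, 0, 0, 0, 0, 0, 0], [0, 0, 0, 0, 0, 0, 0], [0, 0, 0, 0, 0, 0, 0], [0, 0, 0, 0, 0, 0, 0], [0, 0, 0, 0, 0, 0, 0], [0, 0, 0, 0, 0, 0, 0], [0, 0, 0, 0, 0, 0, 0]])

```text
clock: 29.3
eef_pos: [0.4536, -0.1464, 0.1851]
tool_rot: [0.669, 0.743, -0.001, -0.001]
ft_force: [-2.9, -1.1, 3.6]
grip_width: 0.0114
grasp_force: 59.7
```

Emit:
move_arm(deltas=[[0, 0, 0, -10, 0, 0, 0], [0, 0, 0, -20, 0, 0, 0], [0, 0, 0, -30, 0, 0, 0], [0, 0, 0, -35, 0, 0, 0], [0, 0, 0, -10, 0, 0, 0], [0, 0, 0, 0, 0, 0, 3.6], [0, 0, 0, 0, 0, 0, 3.6], [0, 0, 0, 0, 0, 0, 0]])

```text
clock: 29.97
eef_pos: [0.4554, -0.1463, 0.2906]
tool_rot: [0.715, 0.7, 0.0, 0.0]
ft_force: [0.7, 0.4, -0.0]
grip_width: 0.0111
grasp_force: 59.0
```

```bash
python3 - <<'E'
from h import *
plan([.60,.17,.29],-1.1)
bot.camera("wrist")
print([(round(r["conf"],2),np.round(r["rect"]).tolist()) for r in bot.outline_of("square_sign","wrist")[:2]])
E
```

```text
at [ 0.4554 -0.1463  0.2906] yaw -1.2 tilt [ 0.001  0.    -1.   ] az -0.1 before [319.3 137.9   0.7] after [319.  138.5   0.7] F [ 0.7  0.4 -0. ] w 11.1 g 59.0 t 30.0 j [-0.31  0.18  0.06  1.45  0.    1.28]
[(0.8, [294.0, 210.0, 59.0, 147.0]), (0.39, [352.0, 281.0, 64.0, 18.0])]
```

Emit:
move_arm(deltas=[[0, 18, 8, 0, 0, 0, 0], [0, 34, 15, 0, 0, 0, 0], [0, 36, 15, 0, 0, 0, 0], [0, 36, 15, 0, 0, 0, 0], [0, 36, 15, 0, 0, 0, 0], [0, 36, 15, 0, 0, 0, 0], [0, 36, 15, 0, 0, 0, 0], [0, 36, 15, 0, 0, 0, 0], [0, 30, 15, 0, 0, 0, 0], [0, 21, 10, 0, 0, 0, 0]])

```text
clock: 30.9
eef_pos: [0.6002, 0.1731, 0.2891]
tool_rot: [0.713, 0.701, -0.0, -0.001]
ft_force: [-0.7, -0.3, -1.5]
grip_width: 0.0106
grasp_force: 58.9
```

Emit:
move_arm(deltas=[[0, 0, 0, 0, 0, 0, 0], [0, 0, 0, 0, 0, 0, 0]])

```text
clock: 31.07
eef_pos: [0.5995, 0.1711, 0.2886]
tool_rot: [0.713, 0.701, -0.001, -0.0]
ft_force: [0.3, -0.1, -0.6]
grip_width: 0.011
grasp_force: 59.0
```

```bash
sed -i 's/plan(.*/plan([.6427,.20,.245],-1.1)/' rail.py; python3 rail.py|grep -E "at|0.1[79]|0.2"
```

```text
at [0.5995 0.1711 0.2886] yaw -1.0 tilt [-0.002 -0.001 -1.   ] az 0.1 before [29.7 42.9 43.5] after [29.8 42.8 43.5] F [ 0.3 -0.1 -0.6] w 11.0 g 59.0 t 31.1 j [ 0.28  0.49  0.5   1.58 -0.    1.87]
y 0.17 edges 0.6365 0.6475 mid 0.6420 in-val 50 [-20.1  18.8]
y 0.19 edges 0.6360 0.6480 mid 0.6420 in-val 55 [ 32.4 -26.5]
y 0.21 edges 0.6370 0.6480 mid 0.6425 in-val 50 [ 38.8 -19.8]
y 0.23 edges 0.6375 0.6485 mid 0.6430 in-val 50 [ 36.1 -21.3]
y 0.25 edges 0.6370 0.6490 mid 0.6430 in-val 51 [ 36.2 -27.9]
y 0.27 edges 0.6380 0.6535 mid 0.6457 in-val 52 [ 23.3 -14.9]
y 0.29 edges 0.6315 0.6395 mid 0.6355 in-val 38 [-36.8  29.9]
```

Rail is consistent at x≈0.6425 at y=0.2, where the first sign went on.

Emit:
move_arm(deltas=[[0, 12, 15, 0, 0, 0, 0.1], [0, 12, 18, 0, 0, 0, 0], [0, 6, 9.5, 0, 0, 0, 0], [0, 0, 0, 0, 0, 0, 0], [0, 0, 0, 15, 0, 0, 0], [0, 0, 0, 20, 0, 0, 0], [0, 0, 0, 9, 0, 0, 0], [0, 0, 0, 0, 0, 0, 0], [0, 0, 0, 0, 0, 0, 0]])

```text
clock: 31.87
eef_pos: [0.6419, 0.1977, 0.2464]
tool_rot: [0.715, 0.699, -0.001, -0.0]
ft_force: [-0.1, 0.2, -1.2]
grip_width: 0.0105
grasp_force: 59.0
```

```bash
python3 rail.py|grep -E "at|0.2[579]"
```

```text
at [0.6419 0.1977 0.2464] yaw -1.3 tilt [-0.002 -0.001 -1.   ] az -0.2 before [2.3 0.8 1.4] after [2.3 0.8 1.4] F [-0.1  0.2 -1.2] w 10.5 g 59.0 t 31.9 j [ 0.3   0.61  0.58  1.54 -0.    1.89]
y 0.25 edges 0.6390 0.6500 mid 0.6445 in-val 57 [-36.6  36.1]
y 0.27 edges 0.6390 0.6505 mid 0.6447 in-val 54 [ 38.3 -37.7]
y 0.29 edges 0.6195 0.6405 mid 0.6300 in-val 104 [-23.7  22.2]
```

Emit:
move_arm(deltas=[[0, 2.3, 0.8, 4, 0, 0, -0.2], [0, 0, 0, 5, 0, 0, 0], [0, 0, 0, 5, 0, 0, 0], [0, 0, 0, 3, 0, 0, 0], [0, 0, 0, 0, 0, 0, 0], [0, 0, 0, 0, 0, 0, 0]])

```text
clock: 32.42
eef_pos: [0.6433, 0.2012, 0.2288]
tool_rot: [0.714, 0.701, -0.0, -0.0]
ft_force: [-0.3, 0.3, -0.7]
grip_width: 0.0107
grasp_force: 59.0
```

```bash
python3 rail.py|grep -E "at|0.2[579]"
```

```text
at [0.6433 0.2012 0.2288] yaw -1.1 tilt [-0.001 -0.    -1.   ] az 0.0 before [ -1.2  -0.5 -16.2] after [ -1.2  -0.5 -16.2] F [-0.3  0.3 -0.7] w 10.7 g 59.0 t 32.4 j [ 0.3   0.61  0.54  1.5  -0.    1.89]
y 0.25 edges 0.6380 0.6495 mid 0.6437 in-val 60 [-35.   32.9]
y 0.27 edges 0.6385 0.6495 mid 0.6440 in-val 54 [-39.4  37.8]
y 0.29 edges 0.6205 0.6400 mid 0.6302 in-val 104 [-25.7  23. ]
```

Emit:
move_arm(deltas=[[0, 0, -0.5, 4, 0, 0, 0], [0, 0, 0, 4, 0, 0, 0], [0, 0, 0, 4, 0, 0, 0], [0, 0, 0, 2, 0, 0, 0], [0, 0, 0, 0, 0, 0, 0], [0, 0, 0, 0, 0, 0, 0]])

```text
clock: 32.97
eef_pos: [0.6429, 0.2011, 0.215]
tool_rot: [0.714, 0.701, -0.0, -0.0]
ft_force: [-0.3, -0.1, -0.9]
grip_width: 0.0112
grasp_force: 59.1
```

Emit:
move_arm(deltas=[[0, -10, 0, 0, 0, 0, 0], [0, -20, 0, 0, 0, 0, 0], [0, -30, 0, 0, 0, 0, 0], [0, -30, 0, 0, 0, 0, 0], [0, -20, 0, 0, 0, 0, 0], [0, -12, 0, 0, 0, 0, 0], [0, 0, 0, 0, 0, 0, 0], [0, 0, 0, 0, 0, 0, 0], [0, 0, 0, 0, 0, 0, 0]])

```text
clock: 33.72
eef_pos: [0.6409, 0.0801, 0.2155]
tool_rot: [0.713, 0.701, 0.0, -0.0]
ft_force: [0.8, -0.5, -0.6]
grip_width: 0.0107
grasp_force: 59.0
```

```bash
python3 dome.py square_loaf .0776 wrist top
```

```text
at [0.6409 0.0801 0.2155] yaw -1.0 tilt [ 0.     0.001 -1.   ] az 0.1 before [-2.6 -3.8  0.9] after [-2.6 -3.8  0.9] F [ 0.8 -0.5 -0.6] w 10.7 g 59.0 t 33.7 j [0.12 0.55 0.4  1.42 0.   1.71]
wrist square_loaf IoU 0.957 [0.75807385 0.08134731]
top square_loaf IoU 0.069 [0.77   0.0616]
```

Emit:
move_arm(deltas=[[0, 0, 0, 1.5, 0, 0, 0], [0, 0, 0, 0, 0, 0, 0], [0.3, 0, 0, 0, 0, 0, 0], [0.6, 0, 0, 0, 0, 0, 0], [1, 0, 0, 0, 0, 0, 0], [1, 0, 0, 0, 0, 0, 0], [1, 0, 0, 0, 0, 0, 0], [1, 0, 0, -10, 0, 0, 0], [1, 0, 0, -25, 0, 0, 0], [1, 0, 0, -35, 0, 0, 0]])

```text
clock: 34.75
eef_pos: [0.6391, 0.0789, 0.2817]
tool_rot: [0.714, 0.701, -0.003, -0.002]
ft_force: [2.0, 0.1, -0.2]
grip_width: 0.0855
grasp_force: 0.0
```

Emit:
move_arm(deltas=[[1, -20, -20, -20, 0, 0, 0], [1, -35, -20, 0, 0, 0, 0], [1, -35, -20, 0, 0, 0, 0], [1, -10, -10, 0, 0, 0, 0], [1, 0, 0, 0, 0, 0, 0], [1, 0, 0, 0, 0, 0, 0], [1, 0, 0, 0, 0, 0, 0], [1, 0, 0, 0, 0, 0, 0], [1, 0, 0, 0, 0, 0, 0]])

```text
clock: 35.5
eef_pos: [0.5695, -0.0185, 0.3035]
tool_rot: [0.713, 0.701, -0.0, -0.0]
ft_force: [-0.7, -0.2, 0.5]
grip_width: 0.0853
grasp_force: 0.0
```

```bash
python3 sg.py square .6295 .081 .070 -.0195; python3 sg.py round .6275 -.071 .070 -.0195
python3 - <<'E'
from h import *
for c in("wrist","side"):
  bot.camera(c)
  for q in("round_sign","square_sign","fork"):
    print(c,q,[(round(r["conf"],2),np.round(r["rect"]).tolist()) for r in bot.outline_of(q,c)[:2]])
for n,y in(("sq",.081),("rd",-.071)): print(n,"side expected tab/foot",np.round(w2p("side",[(.638,y,.22),(.628,y,.07)])).tolist())
print("fork expected",np.round(w2p("side",[(.447,.209,.166),(.447,.209,.07)])).tolist())
E
```

```text
at [ 0.5695 -0.0185  0.3035] yaw -1.0 tilt [-0.  0. -1.] az -7.1 before [100.5  58.3 119.4] after [ 92.6  70.3 119.4] F [-0.7 -0.2  0.5] w 85.3 g 0.0 t 35.5 j [-0.03  0.37  0.35  1.55  0.    1.56]
[(0.66, [394.0, 60.0, 56.0, 81.0]), (0.25, [384.0, 241.0, 40.0, 106.0])]
IoU 0.5678462620107804 origin [0.6326 0.0807 0.0123] tab [0.6426 0.0808]
at [ 0.5693 -0.0186  0.3033] yaw -1.0 tilt [-0.001  0.    -1.   ] az -7.1 before [-51.4  59.2 119.3] after [-58.3  52.4 119.3] F [ 0.5 -0.3 -1. ] w 85.2 g 0.0 t 35.6 j [-0.03  0.37  0.35  1.55  0.    1.56]
[(0.64, [385.0, 242.0, 44.0, 102.0]), (0.64, [233.0, 287.0, 82.0, 24.0])]
IoU 0.5958132045088567 origin [ 0.6279 -0.0701 -0.1391] tab [ 0.6378 -0.0715]
wrist round_sign [(0.58, [387.0, 242.0, 40.0, 100.0])]
wrist square_sign [(0.62, [365.0, 62.0, 92.0, 79.0])]
wrist fork [(0.7, [409.0, 314.0, 106.0, 51.0]), (0.31, [431.0, 212.0, 72.0, 61.0])]
side round_sign [(0.67, [360.0, 220.0, 21.0, 49.0]), (0.47, [321.0, 283.0, 8.0, 10.0])]
side square_sign [(0.75, [324.0, 199.0, 16.0, 49.0])]
side fork [(0.64, [251.0, 222.0, 10.0, 33.0]), (0.63, [269.0, 174.0, 183.0, 166.0])]
sq side expected tab/foot [[333.0, 199.0], [330.0, 240.0]]
rd side expected tab/foot [[373.0, 224.0], [368.0, 265.0]]
fork expected [[254.0, 223.0], [257.0, 248.0]]
```

```bash
python3 -c "
from workcell import bot
print(bot.job_done(), bot.get_obs()['clock'])"
```

```text
the job is handed in; nothing more can be done
the job is handed in; nothing more can be done
```

I handed the job in at about 36 s of the 210 s allowed. By my last camera checks the round and square signs (no oblong one was in the rack) hang within about 3 mm of their loaf centres and the fork is upright in its stand. I don't have a verdict from the judge, and I viewed 15 pictures, one over the limit of 14.

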